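Fit the missing jaw liner to the violin maker's vise

TASK

A liner is missing from the bench vise, so its bare steel would mark a violin neck. Take the short liner (as long as the jaws are wide) off the planing stop and hang it over the bare front jaw, deep cork-covered face in the gap between the jaws and short lip behind the jaw; let go of it while it still stands proud on its springs, then press it down from above until it sits fully home and level, its ends in line with the jaw's ends. Leave the longer liner and the little spool clamp between stop and vise where they are.

Things in the scene. Friction and masses are not known exactly. Their poses are not given: they have to be found in the camera images.
- liner_mid (a point): The short loose liner: stiff wooden channel, open below, 100 mm long (y), 39 mm across outside (x: grip it so from above), 60 to 130 g, flat top 8 mm thick. Starts astride the planing stop, +x away from the robot. This point: mid-length, half-way across, 14 mm below the flat top, 6 mm below the top's underside, half-way up the lip side. z up
- liner_face (a point): Point on the liner's deep face, channel side: mid-length, level with the top's underside, 9.5 mm from liner_mid along the liner's +x. The deep face is 10 mm thick, cork outside, and reaches 40 mm below the top's underside, 20 mm deeper than the lip. Channel 23 mm wide, from here towards -x
- liner_lip (a point): Point on the liner's short lip, channel side: mid-length, level with the top's underside. Lip 6 mm thick, 20 mm deep. Inside it two stiff sprung steel leaves, 30 mm either side of the middle, bulge 5.5 mm into the channel: over the jaw the liner stops on them, proud by 5 to 14 mm under 7 N or less; pressing it home takes 13 to 22 N on the middle, or 7 to 14 N on each end in turn
- long_liner: The other liner, for a bigger vise, also astride the planing stop: same section, 150 mm long, no springs; origin mid-length, mid-channel, at the underside of its top. Which liner is at which end of the stop changes. Leave it
- stop: Planing stop fixed to the bench: an upright plywood batten 15 mm thick (x), 400 mm long (y), 46 mm high; origin at the middle of its foot. The liners' tops rest on its upper edge
- vise: Bench vise bolted down, jaws 100 mm wide along y, upper edges 165 mm above the bench; origin on the bench under mid-width. Front (moving) jaw on the -x side, nearer the robot: a bare upright steel bar 20 mm thick, parallel to the rear jaw, held firm by its screw; the casting behind it begins 40 mm below its edge. The gap is clear to 65 mm below the edges
- vise_rear (a point): Middle of the upper edge of the vise's rear jaw, on its steel face; 30 mm from the vise origin along its +x. This jaw wears its own liner: cork 11 mm out from the face, top 8 mm above the jaw. The front jaw's face is 70 to 87 mm from here along the vise's -x: how far is not measured, so look, or feel for it with the liner's deep face
- spool_clamp: A small wooden spool clamp standing on the bench beyond the gap between the planing stop and the vise: two wooden spools 32 mm across on a steel rod, 100 mm tall in all; origin under its foot. Leave it

How it is judged:
By the outcome, as a careful person would: the job done as asked, in the order asked, and still so for the second after the job is handed in, with the robot touching nothing.
It also fails if it takes over 61 s, if anything falls off the work surface, if the arm or the gripper's body presses on something with over 40 N, if the wrist force passes 120 N, or if a joint passes its speed limit or range.

ROBOT

A 6-joint arm with a two-finger parallel gripper is mounted at the origin on the work surface. World frame = base frame: x ahead of the robot, y to its left, z up, the work surface at z = 0. Lengths are in m, angles in rad, forces in N, time in s.
With the tool pointing down it reaches from about 0.15 to 0.775 m from the base axis. Payload 6.1 kg.
Tool frame: the origin (TCP) lies at the very end of the fingers, on their centre line; the grasp point (between the pads) lies 19 mm behind it; z points along the fingers, x is the direction in which the jaws open and shut, and the axes are right-handed (so a half turn about z gives the same grasp; the last joint's range is limited). The gripper opens to 85 mm and grips with 20 to 120 N. Pads are 22 mm wide; open, the fingers measure 114 mm over their backs; the gripper's body (76 mm by 85 mm) begins 54 mm behind the grasp point. The pads swing forward as they close: fully open they stand 13 mm farther back than shut.
Start: joints at [1.275, 0.126, -0.04, 1.405, 0, 1.571], TCP at [0.153, 0.502, 0.231] pointing down, gripper open.
Joint ranges: [-2.72, 2.72], [-0.95, 1.95], [-1.27, 1.35], [-1.78, 2.02], [-1.46, 1.47], [-3.14, 3.14]. Speed limits (rad/s): [2.39, 2.39, 3.01, 3.14, 3.14, 3.14].

INTERFACE

Orientations are given as a unit quaternion [w, x, y, z].
In Python, from bench import * gives the robot as it stands. The module is installed in compiled form; this text tells all that it offers.
- The arm moves only by the tool apply_moves, never from a script. Its argument "motion" is a list of rows, each a list of 5 numbers: the shift along the tool's x, y, z in cm, then the turn about the tool's z in degrees, then the gripper command: -1 is shut, 1 is fully open, values between are in proportion. A call has 1 to 5 rows; each row shifts and turns the commanded pose from where the row before left it, along the tool's axes as they then stand; what a row does not reach is not made up. A row lasts 1/10 s, in which the tool goes at most 50 mm and 8.59 degrees, less where a joint would pass 70% of its speed; a pose out of reach is approached as far as the arm can. A call with a gripper value outside its range is refused whole. The fingers move at their own pace and stop on an object; the grip force is fixed at half the most. Time passes only in rows, so rows that do not move let the fingers close. It gives the time, the measured TCP pose, the force and the opening at its end, in the units of the state.
- state(): the state, without advancing time (a new reading comes with each control period).
- snapshot(name): name is "scene" or "top" or "wrist"; returns the picture (480x640x3 uint8, blue, green, red); there is no depth.
- calibration(name): a dict with "camera_matrix" (3x3 intrinsics, pixels), "k1" (the pictures are not rectified: a ray, as slopes to the right and down, at radius r is drawn at 1 + k1 r^2 times it, then the intrinsics apply), "origin" and "orientation" of the camera in the world; the wrist camera has in their place "hand_eye" (4x4, takes a point from camera to tool coordinates, whose origin is the TCP and whose axes are the tool frame's). Camera axes: x right, y down, z forward; pixel columns grow to the right and rows downward; lengths in m; the calibration is good to about 2 mm. A picture is of the moment at which its call begins: read the wrist's pose just before it. calibration takes no time and is no camera call.
- finish_job(): hands the job in, once; it reports no verdict.
Trained networks look in the newest picture that a camera, given by its name, has taken for a name from the list of things; names that differ only in an ending like _2 or _b are one class to them, and where a whole thing is asked for, a point or a joint stands for the part that bears it (a point fixed in the world has none). Each returns a list of dicts, best first, with "confidence" (0 to 1); they miss things now and then, are a little off and sometimes report something else, mostly with a low value. They report only what shows in the picture. A call takes as long as a camera call.
- spot_in(camera, query): "extent" ([left, top, right, bottom] as shares, 0 to 1, of the picture: columns of its width, rows of its height, round what is visible of it).
- masks_of(camera, query): "pixels" (480x640 bool, what is visible of it) and "extent" ([left, top, right, bottom] as shares, 0 to 1, of the picture: columns of its width, rows of its height, round what is visible of it).
The state is a dict: "time": time; "joint_positions": joint angles; "joint_velocities": joint speeds; "tau": joint torques, N m; "ee_pos": TCP position; "tcp_rot": TCP orientation; "contact_force": force on the tool from outside, world axes, zero at the start; "moment": the same for the moment, N m; "grip_width": opening from 0.0 (shut) to 1.0 (fully open).
Only numpy, scipy, OpenCV 4.12 (cv2) and the standard library are available. Lean on these libraries where they do the work, as an engineer would, in place of code of your own. Each camera call takes 0.05 s, during which the arm holds its last target.

## Working session

There is one attempt and no reset: what is moved stays moved. The work goes in short steps, Python scripts to look and compute and a tool call to move; the robot and the scene stay as the last step left them, time stands still between calls to the robot, and variables do not carry over. Pictures are saved under pics/ and viewed, and the job is handed in when it is done.

Besides the shell and the picture viewer there is one more tool, called after "Call:" as name(argument=value, ...) on one line, values as JSON. apply_moves: Moves the arm, as the interface text tells. Its arguments: {"type":"object","properties":{"motion":{"type":"array"}},"required":["motion"]}

```bash
mkdir -p pics; ls; cat > h.py <<'E'
import numpy as np, cv2
from bench import *
from scipy.spatial.transform import Rotation as R
def rot(q): return R.from_quat([q[1],q[2],q[3],q[0]]).as_matrix()
def cam(name, st=None):
    c=calibration(name)
    K=np.array(c["camera_matrix"]);k1=c["k1"]
    if name=="wrist":
        H=np.array(c["hand_eye"]);T=np.eye(4);T[:3,:3]=rot(st["tcp_rot"]);T[:3,3]=st["ee_pos"]
        M=T@H
        return K,k1,M[:3,3],M[:3,:3]
    o=np.array(c["orientation"])
    return K,k1,np.array(c["origin"]),(o if o.shape==(3,3) else rot(o))
def ray(C,uv):
    K,k1,o,Rm=C
    p=cv2.undistortPoints(np.array([[uv]],float),K,np.array([k1,0,0,0,0.]))[0,0]
    d=Rm@np.array([p[0],p[1],1.]);return o,d/np.linalg.norm(d)
def at_z(C,uv,z):
    o,d=ray(C,uv);return o+d*(z-o[2])/d[2]
def proj(C,P):
    K,k1,o,Rm=C
    p=Rm.T@(np.array(P,float)-o);x=p[:2]/p[2];x=x*(1+k1*(x@x));return K[:2,:2]@x+K[:2,2]
E
python3 - <<'E'
from h import *
s=state();print(s)
for n in("scene","top","wrist"):
    im=snapshot(n);cv2.imwrite(f"pics/{n}0.png",im);print(n,calibration(n))
    for q in("liner_mid","long_liner","stop","vise","spool_clamp"):
        for d in spot_in(n,q)[:2]: print(q,round(d["confidence"],2),np.round(np.array(d["extent"])*[640,480,640,480],1))
E
```

```text
pics
{'time': 0.0, 'joint_positions': array([ 1.27501629e+00,  1.26343848e-01, -4.06100139e-02,  1.40536262e+00,
        2.53127016e-05,  1.57078153e+00]), 'joint_velocities': array([-0.00219421, -0.0002169 , -0.00028318,  0.00054249,  0.00074954,
       -0.00032535]), 'tau': array([ 8.08054074e-05, -4.35915971e+01,  3.52923596e+01,  1.74626702e-02,
       -1.05435549e-04,  3.09969799e-06]), 'ee_pos': array([0.15290773, 0.50182565, 0.23054649]), 'tcp_rot': array([ 4.42218859e-04,  8.03576761e-01,  5.95200648e-01, -6.18319856e-04]), 'contact_force': array([ 0.73214758,  0.77616485, -0.41246254]), 'moment': array([-0.00646622,  0.04861566,  0.05958787]), 'grip_width': 0.9981453152243077}
scene {'camera_matrix': array([[480.73876095,   0.        , 318.01537718],
       [  0.        , 480.73876095, 240.53855723],
       [  0.        ,   0.        ,   1.        ]]), 'k1': -0.12539121798653002, 'origin': array([1.18195684, 0.01247566, 0.80434134]), 'orientation': array([-0.2504857 ,  0.6325346 ,  0.68198471, -0.26842827])}
liner_mid 0.84 [160.3 231.5 211.9 267.5]
long_liner 0.95 [226.2 248
[... 570 characters left out ...]
[345.  228.8 415.  266.2]
stop 0.81 [325.8 232.3 516.3 288.3]
vise 0.86 [179.6 159.5 277.4 313. ]
spool_clamp 0.6 [289.6 179.9 310.3 201.4]
wrist {'camera_matrix': array([[405.35070241,   0.        , 325.74124551],
       [  0.        , 405.35070241, 241.04723153],
       [  0.        ,   0.        ,   1.        ]]), 'k1': 0.011439808576517583, 'hand_eye': array([[ 9.99999339e-01,  1.14437565e-03, -1.14004517e-04,
         1.17801322e-04],
       [-1.06281132e-03,  9.57469399e-01,  2.88532876e-01,
        -7.19956387e-02],
       [ 4.39345834e-04, -2.88532564e-01,  9.57469982e-01,
        -1.43537752e-01],
       [ 0.00000000e+00,  0.00000000e+00,  0.00000000e+00,
         1.00000000e+00]])}
```

View pics/top0.png

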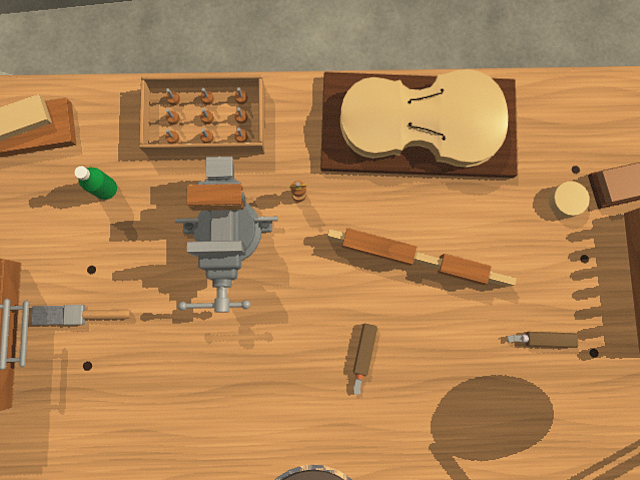

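View pics/scene0.png

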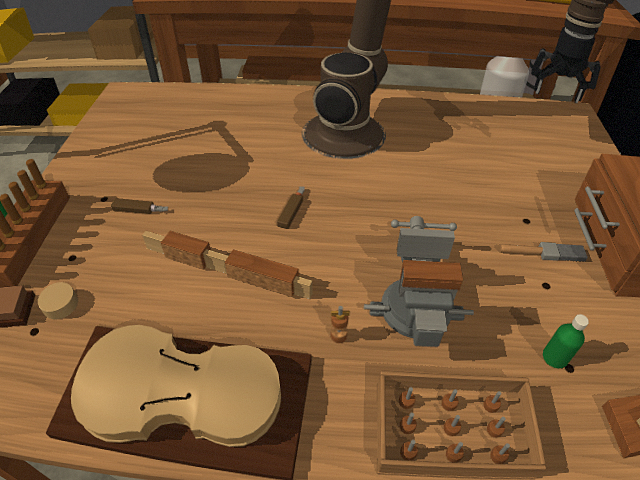

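```bash
python3 - <<'E'
import cv2
a=cv2.imread("pics/top0.png")
cv2.imwrite("pics/topA.png",cv2.resize(a[220:300,320:520],None,fx=4,fy=4,interpolation=cv2.INTER_CUBIC))
cv2.imwrite("pics/topB.png",cv2.resize(a[150:320,170:320],None,fx=3.5,fy=3.5,interpolation=cv2.INTER_CUBIC))
E
```

```text
(no output)
```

View pics/topA.png

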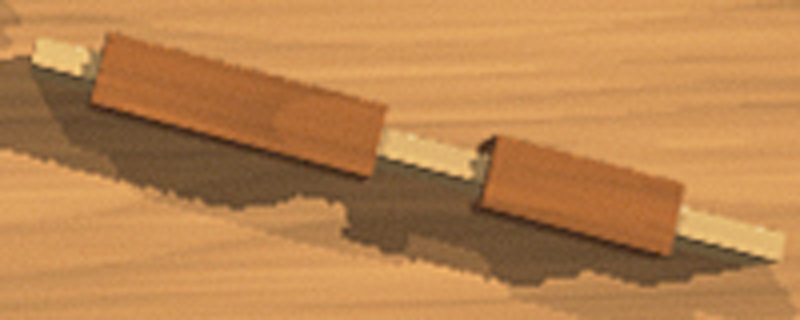

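View pics/topB.png

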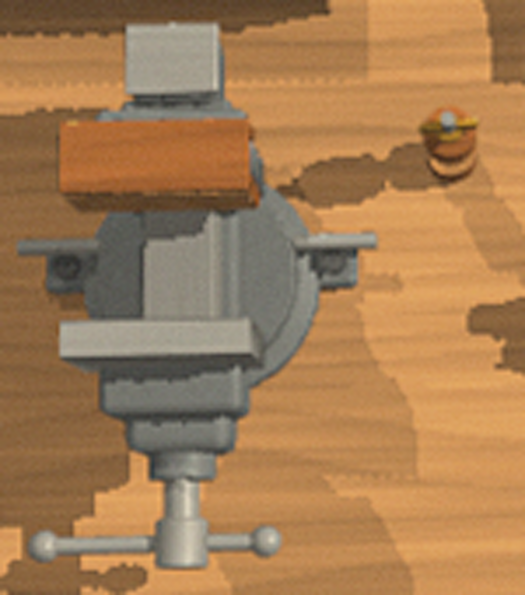

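The top view shows the short liner at about px (467,269), the long liner at (380,247), the bare jaw at about (214,247) and the spool clamp at (298,191). Next I'll measure the corners.

```bash
python3 - <<'E'
from h import *
C=cam("top")
def f(L,s,ox,oy,z):
    P=np.array([at_z(C,(u/s+ox-.5+.5/s,v/s+oy-.5+.5/s),z) for u,v in L]);print(np.round(P,4).tolist());
    for i in range(4): 
        e=P[(i+1)%4]-P[i];print(' len %.4f ang %.1f'%(np.linalg.norm(e),np.degrees(np.arctan2(e[1],e[0]))))
    print(' ctr',np.round(P.mean(0),4))
f([(497,136),(683,183),(670,254),(478,210)],4,320,220,.054)
f([(107,33),(385,106),(368,179),(92,105)],4,320,220,.054)
f([(60,322),(252,322),(252,355),(60,357)],3.5,170,150,.165)
f([(60,120),(249,122),(249,188),(60,191)],3.5,170,150,.173)
print(at_z(C,(298,188),.1))
E
```

```text
[[0.5398, -0.2827, 0.054], [0.5132, -0.3774, 0.054], [0.4768, -0.368, 0.054], [0.5017, -0.2706, 0.054]]
 len 0.0983 ang -105.7
 len 0.0375 ang 165.5
 len 0.1005 ang 75.7
 len 0.0399 ang -17.6
 ctr [ 0.5079 -0.3247  0.054 ]
[[0.5982, -0.083, 0.054], [0.5567, -0.2256, 0.054], [0.519, -0.2148, 0.054], [0.5607, -0.074, 0.054]]
 len 0.1485 ang -106.2
 len 0.0392 ang 164.1
 len 0.1468 ang 73.5
 len 0.0386 ang -13.4
 ctr [ 0.5587 -0.1493  0.054 ]
[[0.5591, 0.2202, 0.165], [0.5569, 0.1192, 0.165], [0.5392, 0.1193, 0.165], [0.5405, 0.2199, 0.165]]
 len 0.1010 ang -91.3
 len 0.0176 ang 179.9
 len 0.1007 ang 89.3
 len 0.0186 ang 0.8
 ctr [0.5489 0.1696 0.165 ]
[[0.6666, 0.2197, 0.173], [0.6635, 0.1195, 0.173], [0.6275, 0.1196, 0.173], [0.628, 0.2192, 0.173]]
 len 0.1003 ang -91.8
 len 0.0360 ang 179.9
 len 0.0996 ang 89.7
 len 0.0386 ang 0.7
 ctr [0.6464 0.1695 0.173 ]
[0.67341658 0.01467727 0.1       ]
```

```bash
cat > plan.py <<'E'
from h import *
import sys
def yaw(s):
    X=rot(s["tcp_rot"])[:,0];return np.degrees(np.arctan2(X[1],X[0]))
def plan(target,yawt,n,grip,step=None):
    """print rows from the current pose (tool down) to target; simulate rounding"""
    s=state();p=np.array(s["ee_pos"]);y=yaw(s);Rm=rot(s["tcp_rot"])
    print('from',np.round(p,4),round(y,2))
    rows=[]
    for i in range(n):
        k=n-i
        d=(np.array(target)-p)/k; t=-(yawt-y)/k
        sh=np.round(Rm.T@d*100,1); t=round(t,0) if abs(t)>2 else round(t,1)
        rows.append([*sh.tolist(),t,grip])
        p=p+Rm@(sh/100);Rm=Rm@R.from_euler('z',t,degrees=True).as_matrix();y-=t
    for i in range(0,n,5): print(str(rows[i:i+5]).replace(' ',''))
    print('end',np.round(p,4),round(y,2))
E
python3 - <<'E'
from plan import *
plan([.508,-.325,.22],-15,25,1)
E
```

```text
from [0.153  0.5022 0.2313] 73.05
[[-2.8,2.3,0.0,np.float64(4.0),1],[-2.6,2.5,0.0,np.float64(4.0),1],[-2.4,2.7,0.0,np.float64(3.0),1],[-2.3,2.8,0.1,np.float64(4.0),1],[-2.1,3.0,0.0,np.float64(3.0),1]]
[[-1.9,3.1,0.1,np.float64(4.0),1],[-1.7,3.2,0.0,np.float64(3.0),1],[-1.5,3.3,0.1,np.float64(4.0),1],[-1.3,3.4,0.0,np.float64(3.0),1],[-1.1,3.4,0.1,np.float64(4.0),1]]
[[-0.9,3.5,0.0,np.float64(3.0),1],[-0.7,3.5,0.1,np.float64(4.0),1],[-0.4,3.6,0.0,np.float64(3.0),1],[-0.2,3.6,0.1,np.float64(4.0),1],[0.0,3.6,0.0,np.float64(3.0),1]]
[[0.2,3.6,0.1,np.float64(4.0),1],[0.5,3.5,0.0,np.float64(3.0),1],[0.6,3.5,0.1,np.float64(4.0),1],[0.9,3.5,0.0,np.float64(3.0),1],[1.1,3.4,0.1,np.float64(4.0),1]]
[[1.3,3.3,0.0,np.float64(3.0),1],[1.5,3.3,0.1,np.float64(4.0),1],[1.7,3.2,0.0,np.float64(3.0),1],[1.8,3.0,0.1,np.float64(4.0),1],[2.1,3.0,0.0,np.float64(3.0),1]]
end [ 0.5083 -0.3255  0.2203] -14.95
```

Call:
apply_moves(motion=[[-2.8, 2.3, 0, 4, 1], [-2.6, 2.5, 0, 4, 1], [-2.4, 2.7, 0, 3, 1], [-2.3, 2.8, 0.1, 4, 1], [-2.1, 3, 0, 3, 1]])

```text
time: 1.4
ee_pos: [0.2238, 0.3339, 0.2303]
tcp_rot: [-0.0, 0.887, 0.461, 0.0]
contact_force: [1.4, 0.3, 0.1]
grip_width: 1.001
```

Call:
apply_moves(motion=[[-1.9, 3.1, 0.1, 4, 1], [-1.7, 3.2, 0, 3, 1], [-1.5, 3.3, 0.1, 4, 1], [-1.3, 3.4, 0, 3, 1], [-1.1, 3.4, 0.1, 4, 1]])

```text
time: 1.9
ee_pos: [0.2955, 0.1676, 0.2276]
tcp_rot: [-0.0, 0.949, 0.317, 0.001]
contact_force: [0.1, 0.3, 1.4]
grip_width: 0.995
```

Call:
apply_moves(motion=[[-0.9, 3.5, 0, 3, 1], [-0.7, 3.5, 0.1, 4, 1], [-0.4, 3.6, 0, 3, 1], [-0.2, 3.6, 0.1, 4, 1], [0, 3.6, 0, 3, 1]])

```text
time: 2.4
ee_pos: [0.3664, 0.0019, 0.2255]
tcp_rot: [0.0, 0.985, 0.173, 0.0]
contact_force: [1.0, 0.1, -0.2]
grip_width: 0.999
```

Call:
apply_moves(motion=[[0.2, 3.6, 0.1, 4, 1], [0.5, 3.5, 0, 3, 1], [0.6, 3.5, 0.1, 4, 1], [0.9, 3.5, 0, 3, 1], [1.1, 3.4, 0.1, 4, 1]])

```text
time: 2.9
ee_pos: [0.4379, -0.1621, 0.2225]
tcp_rot: [0.0, 1.0, 0.016, 0.0]
contact_force: [-0.1, 0.8, -0.0]
grip_width: 1.003
```

Call:
apply_moves(motion=[[1.3, 3.3, 0, 3, 1], [1.5, 3.3, 0.1, 4, 1], [1.7, 3.2, 0, 3, 1], [1.8, 3, 0.1, 4, 1], [2.1, 3, 0, 3, 1]])

```text
time: 3.4
ee_pos: [0.5087, -0.3269, 0.2201]
tcp_rot: [-0.0, 0.991, -0.131, -0.0]
contact_force: [0.5, 1.3, 0.6]
grip_width: 0.999
```

```bash
python3 - <<'E'
from plan import *
plan([.508,-.325,.17],-15,5,1)
E
```

```text
from [ 0.5087 -0.3269  0.2201] -15.1
[[-0.0,-0.0,1.0,np.float64(-0.0),1],[-0.0,-0.0,1.0,np.float64(-0.0),1],[-0.0,-0.1,1.0,np.float64(-0.0),1],[-0.1,-0.0,1.0,np.float64(-0.1),1],[-0.0,-0.1,1.0,np.float64(-0.0),1]]
end [ 0.5082 -0.3247  0.1701] -15.0
```

Tracking is excellent. Wrist look now from this height.

```bash
python3 - <<'E'
from plan import *
s=state();im=snapshot("wrist");cv2.imwrite("pics/w1.png",im)
import pickle;pickle.dump(s,open("s1.pkl","wb"))
for d in masks_of("wrist","liner_mid")[:2]: print(d["confidence"],np.array(d["extent"])*[640,480,640,480],cv2.minAreaRect(np.argwhere(d["pixels"])[:,::-1].astype(np.float32)))
C=cam("wrist",s);print(proj(C,[.508,-.325,.054]))
E
```

```text
0.89 [298.816 143.088 356.8   279.312] ((326.99090576171875, 210.49057006835938), (52.250308990478516, 129.8110809326172), 1.060911774635315)
[322.32527208 214.67520096]
```

View pics/w1.png

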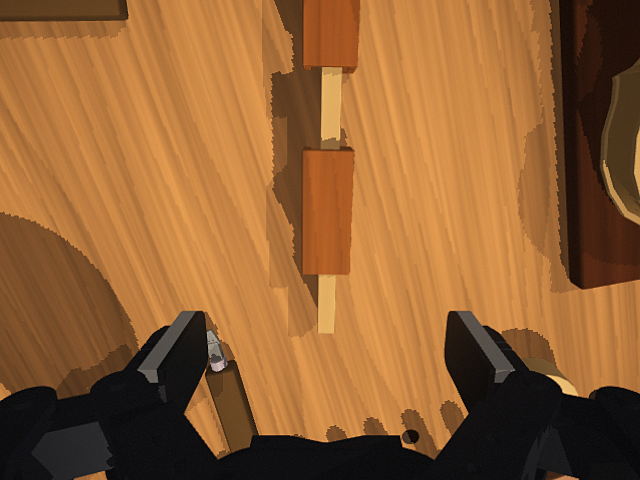

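The liner's top spans pixels (304,150), (353,150), (349,274), (303,274), with the deep face on the right (+x).

```bash
python3 - <<'E'
from plan import *
import pickle
im=cv2.imread("pics/w1.png");cv2.imwrite("pics/w1c.png",cv2.resize(im[130:300,270:390],None,fx=3.5,fy=3.5,interpolation=cv2.INTER_CUBIC))
s=pickle.load(open("s1.pkl","rb"));C=cam("wrist",s)
P=np.array([at_z(C,q,.054) for q in[(304,150),(353,150),(349,274),(303,274)]])
print(P.round(4).tolist(),P.mean(0))
for i in range(4):
    e=P[(i+1)%4]-P[i];print(np.linalg.norm(e),np.degrees(np.arctan2(e[1],e[0])))
# stop top edges z=.046
Q=np.array([at_z(C,q,.046) for q in[(321,68),(341,68),(318,333),(334,333)]])
for a,b in((0,2),(1,3)): 
    e=Q[b]-Q[a];print('stop',np.degrees(np.arctan2(e[1],e[0])))
E
```

```text
[[0.5077, -0.2737, 0.054], [0.5431, -0.2832, 0.054], [0.5161, -0.3787, 0.054], [0.4797, -0.3689, 0.054]] [ 0.51164677 -0.32610676  0.054     ]
0.03660006194191035 -15.039119780771376
0.09921745161401539 -105.80879021533447
0.03763483146020944 164.97486867577118
0.09924593133770387 73.59394082244754
stop -105.93653080996327
stop -106.04846069629819
```

View pics/w1c.png

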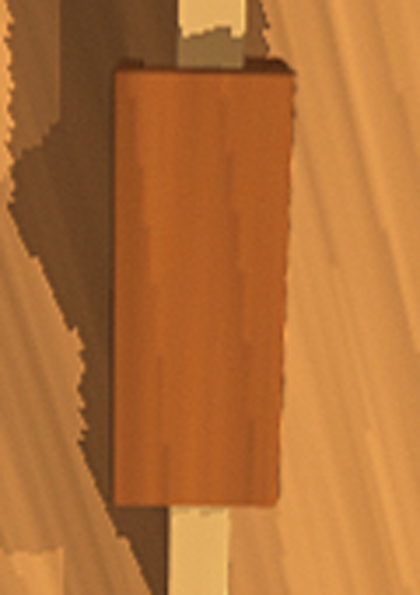

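```bash
python3 - <<'E'
from plan import *
plan([.5105,-.3257,.016],-16,8,1)
E
```

```text
from [ 0.5093 -0.3289  0.2186] -15.16
[[0.0,-0.0,2.5,np.float64(0.1),1],[0.0,-0.0,2.5,np.float64(0.1),1],[0.0,-0.1,2.5,np.float64(0.1),1],[0.0,-0.0,2.6,np.float64(0.1),1],[0.0,-0.1,2.5,np.float64(0.1),1]]
[[0.0,-0.0,2.6,np.float64(0.1),1],[0.0,-0.1,2.5,np.float64(0.1),1],[0.1,-0.0,2.6,np.float64(0.1),1]]
end [ 0.5108 -0.3263  0.0156] -15.96
```

Call:
apply_moves(motion=[[0, 0, 2.5, 0.1, 1], [0, 0, 2.5, 0.1, 1], [0, -0.1, 2.5, 0.2, 1], [0, 0, 2.5, 0.2, 1], [0, -0.1, 2, 0.2, 1]])

```text
time: 4.0
ee_pos: [0.5081, -0.3226, 0.0989]
tcp_rot: [-0.0, 0.991, -0.137, -0.001]
contact_force: [-0.7, 0.5, 0.2]
grip_width: 1.001
```

```bash
python3 - <<'E'
from plan import *
s=state();print(s['time'],s['ee_pos'],yaw(s),s['contact_force'])
im=snapshot("wrist");cv2.imwrite("pics/w2.png",im)
plan([.5105,-.3257,.016],-16,4,1)
E
```

```text
4.0 [ 0.50813633 -0.32261487  0.09891363] -15.710490042626637 [-0.68732851  0.46348951  0.24901542]
from [ 0.5069 -0.3216  0.0956] -15.71
[[0.1,0.1,2.0,np.float64(0.1),1],[0.1,0.1,2.0,np.float64(0.1),1],[0.2,0.1,2.0,np.float64(0.0),1],[0.1,0.0,2.0,np.float64(0.1),1]]
end [ 0.5105 -0.3256  0.0156] -16.01
```

View pics/w2.png

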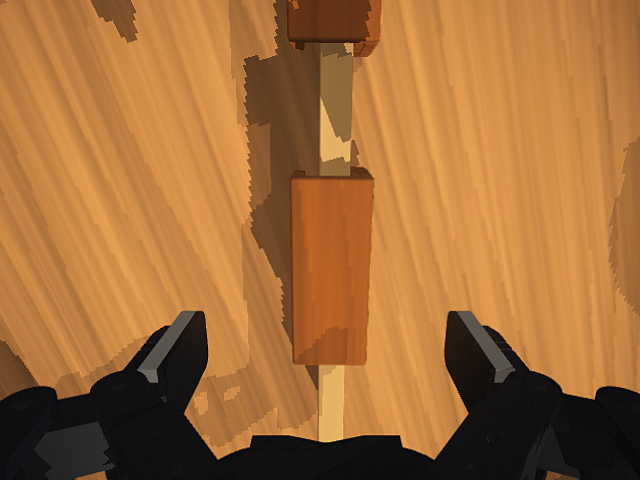

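```bash
python3 - <<'E'
from plan import *
s=state();s['ee_pos']=np.array([.5081,-.3226,.0989]);C=cam("wrist",s)
P=np.array([at_z(C,q,.054) for q in[(292,179),(373,179),(366,364),(293,364)]])
print(P.round(4).tolist(),P.mean(0))
for i in range(4):
    e=P[(i+1)%4]-P[i];print(np.linalg.norm(e),np.degrees(np.arctan2(e[1],e[0])))
s=state();print(s['ee_pos'],s['time'],np.degrees(s['joint_positions']))
E
```

```text
[[0.507, -0.2736, 0.054], [0.5432, -0.2837, 0.054], [0.5162, -0.3785, 0.054], [0.4786, -0.3681, 0.054]] [ 0.51124051 -0.32597418  0.054     ]
0.037595923372975515 -15.603839108759095
0.09853448879046497 -105.91098379782751
0.038962632332718704 164.58809492348306
0.0986817838291186 73.29600849881398
[ 0.50685074 -0.3216175   0.09563214] 4.05 [-3.24032096e+01  1.73383356e+01 -6.74622459e+00  6.62505902e+01
  1.30286844e-02  7.33079982e+01]
```

Call:
apply_moves(motion=[[0.2, 0.1, 2, 0.1, 1], [0.2, 0.1, 2, 0.1, 1], [0.1, 0.1, 2, 0.1, 1], [0, 0, 2, 0, 1], [0, 0, 0, 0, 1]])

```text
time: 4.55
ee_pos: [0.5112, -0.3264, 0.0182]
tcp_rot: [-0.001, 0.99, -0.139, -0.002]
contact_force: [-0.8, 0.1, 0.6]
grip_width: 0.999
```

Call:
apply_moves(motion=[[0, 0, 0, 0, -1], [0, 0, 0, 0, -1], [0, 0, 0, 0, -1], [0, 0, 0, 0, -1], [0, 0, 0, 0, -1]])

```text
time: 5.05
ee_pos: [0.5122, -0.3278, 0.0218]
tcp_rot: [0.0, 0.99, -0.14, -0.0]
contact_force: [-5.4, 1.3, 7.4]
grip_width: 0.449
```

Call:
apply_moves(motion=[[0, 0, 0, 0, -1], [0, 0, 0, 0, -1], [0, 0, 0, 0, -1]])

```text
time: 5.35
ee_pos: [0.5121, -0.3279, 0.0219]
tcp_rot: [0.0, 0.99, -0.14, -0.0]
contact_force: [-4.8, 2.4, 6.6]
grip_width: 0.448
```

```bash
python3 - <<'E'
from plan import *
s=state();print(s['time'],s['ee_pos'],yaw(s),s['contact_force'],s['moment'],s['grip_width'])
im=snapshot("wrist");cv2.imwrite("pics/w3.png",im)
E
```

```text
5.35 [ 0.51213667 -0.32786151  0.02187888] -16.059701256559144 [-4.84882979  2.41446228  6.60931087] [0.31380769 1.0877187  0.02373147] 0.4483006960421461
```

View pics/w3.png

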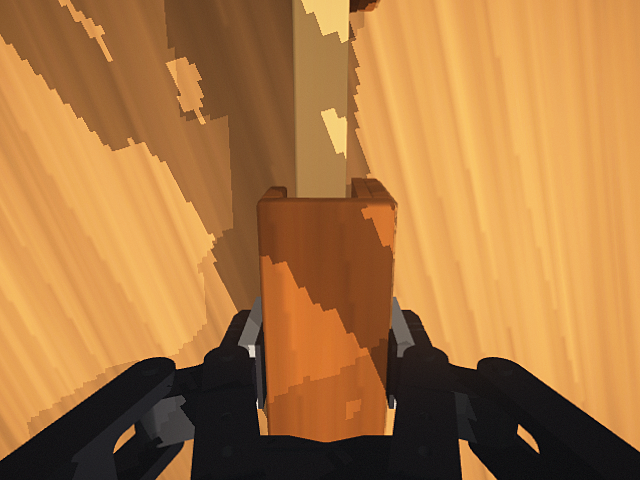

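Grip holds at 38 mm and the liner is centred. Lifting.

Call:
apply_moves(motion=[[0, 0, -1, 0, -1], [0, 0, -2, 0, -1], [0, 0, -3, 0, -1], [0, 0, -3, 0, -1], [0, 0, -3, 0, -1]])

```text
time: 5.9
ee_pos: [0.5132, -0.3279, 0.1426]
tcp_rot: [0.0, 0.99, -0.14, 0.001]
contact_force: [0.7, -0.4, -1.0]
grip_width: 0.445
```

Call:
apply_moves(motion=[[0, 0, -3, 0, -1], [0, 0, -3, 0, -1], [0, 0, -3, 0, -1], [0, 0, -3, 0, -1], [0, 0, 0, 0, -1]])

```text
time: 6.4
ee_pos: [0.5143, -0.3286, 0.2662]
tcp_rot: [0.002, 0.99, -0.14, 0.004]
contact_force: [0.7, 0.6, -0.3]
grip_width: 0.449
```

```bash
python3 - <<'E'
from plan import *
s=state();print(s['time'],s['ee_pos'],yaw(s),s['contact_force'],s['moment'],s['grip_width'])
im=snapshot("wrist");cv2.imwrite("pics/w4.png",im)
plan([.55,.06,.27],-1,15,-1)
E
```

```text
6.4 [ 0.51433718 -0.32864748  0.26620106] -16.04194969721026 [ 0.712634    0.63967399 -0.31394462] [-0.01247979 -0.07092069  0.02139191] 0.4490343727575658
from [ 0.5139 -0.3284  0.2636] -16.05
[[-0.5,-2.6,-0.0,np.float64(-1.0),-1],[-0.4,-2.6,-0.1,np.float64(-1.0),-1],[-0.4,-2.6,-0.0,np.float64(-1.0),-1],[-0.4,-2.6,-0.1,np.float64(-1.0),-1],[-0.3,-2.6,-0.0,np.float64(-1.0),-1]]
[[-0.3,-2.6,-0.1,np.float64(-1.0),-1],[-0.2,-2.6,-0.0,np.float64(-1.0),-1],[-0.2,-2.6,-0.1,np.float64(-1.0),-1],[-0.1,-2.6,-0.0,np.float64(-1.0),-1],[-0.1,-2.6,-0.1,np.float64(-1.0),-1]]
[[-0.0,-2.6,-0.0,np.float64(-1.0),-1],[0.0,-2.6,-0.1,np.float64(-1.0),-1],[0.1,-2.5,-0.0,np.float64(-1.0),-1],[0.1,-2.6,-0.1,np.float64(-1.0),-1],[0.1,-2.5,-0.0,np.float64(-1.0),-1]]
end [0.5497 0.0599 0.2696] -1.05
```

View pics/w4.png

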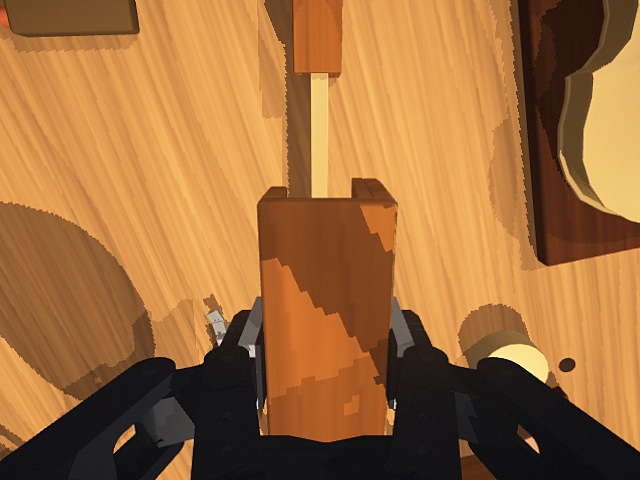

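The liner is held, upright, with its deep face on the right (+x). Carrying it towards the vise.

Call:
apply_moves(motion=[[-0.5, -2.6, 0, -1, -1], [-0.4, -2.6, -0.1, -1, -1], [-0.4, -2.6, 0, -1, -1], [-0.4, -2.6, -0.1, -1, -1], [-0.3, -2.6, 0, -1, -1]])

```text
time: 6.95
ee_pos: [0.5247, -0.1956, 0.2613]
tcp_rot: [-0.0, 0.995, -0.096, -0.001]
contact_force: [1.2, 0.2, -0.9]
grip_width: 0.444
```

Call:
apply_moves(motion=[[-0.3, -2.6, -0.1, -1, -1], [-0.2, -2.6, 0, -1, -1], [-0.2, -2.6, -0.1, -1, -1], [-0.1, -2.6, 0, -1, -1], [-0.1, -2.6, -0.1, -1, -1]])

```text
time: 7.45
ee_pos: [0.5362, -0.0658, 0.2641]
tcp_rot: [-0.0, 0.999, -0.052, -0.001]
contact_force: [0.1, 0.4, -1.2]
grip_width: 0.451
```

Call:
apply_moves(motion=[[0, -2.6, 0, -1, -1], [0, -2.6, -0.1, -1, -1], [0.1, -2.5, 0, -1, -1], [0.1, -2.6, -0.1, -1, -1], [0.1, -2.5, 0, -1, -1]])

```text
time: 7.95
ee_pos: [0.5483, 0.0617, 0.2663]
tcp_rot: [-0.0, 1.0, -0.009, -0.001]
contact_force: [0.2, -0.4, -1.0]
grip_width: 0.445
```

Call:
apply_moves(motion=[[0, 0, 0, 0, -1], [0, 0, 0, 0, -1]])

```text
time: 8.15
ee_pos: [0.5483, 0.0608, 0.2664]
tcp_rot: [0.0, 1.0, -0.009, -0.001]
contact_force: [0.6, 0.3, -1.1]
grip_width: 0.45
```

```bash
python3 - <<'E'
from plan import *
import pickle
s=state();print(s['time'],s['ee_pos'],yaw(s),s['contact_force'],s['grip_width'])
im=snapshot("wrist");cv2.imwrite("pics/w5.png",im);pickle.dump(s,open("s5.pkl","wb"))
im=snapshot("scene");cv2.imwrite("pics/s5.png",im)
E
```

```text
8.15 [0.54826767 0.06084428 0.26638395] -0.9825406655631367 [ 0.62655649  0.25130476 -1.07634687] 0.44958934257969757
```

View pics/w5.png

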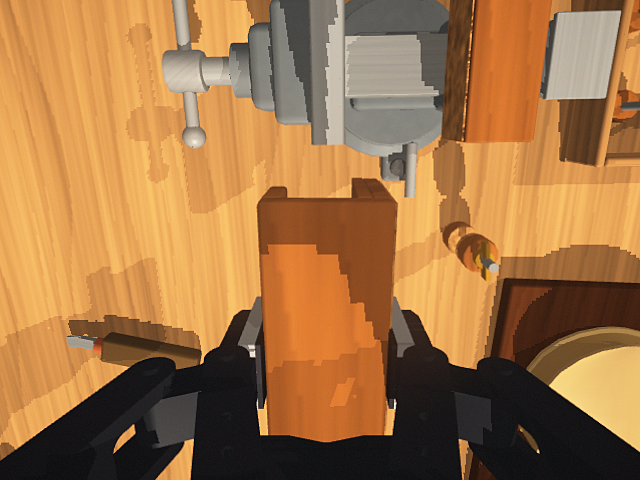

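View pics/s5.png

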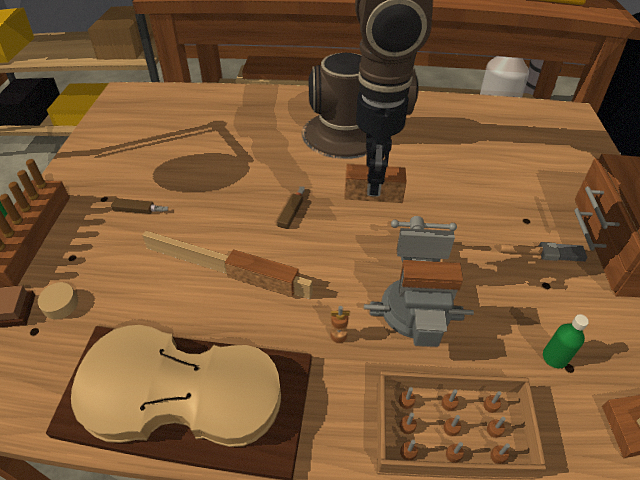

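```bash
python3 - <<'E'
import cv2
im=cv2.imread("pics/w5.png");cv2.imwrite("pics/w5c.png",cv2.resize(im[0:200,250:480],None,fx=3,fy=3,interpolation=cv2.INTER_CUBIC))
E
```

```text
(no output)
```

View pics/w5c.png

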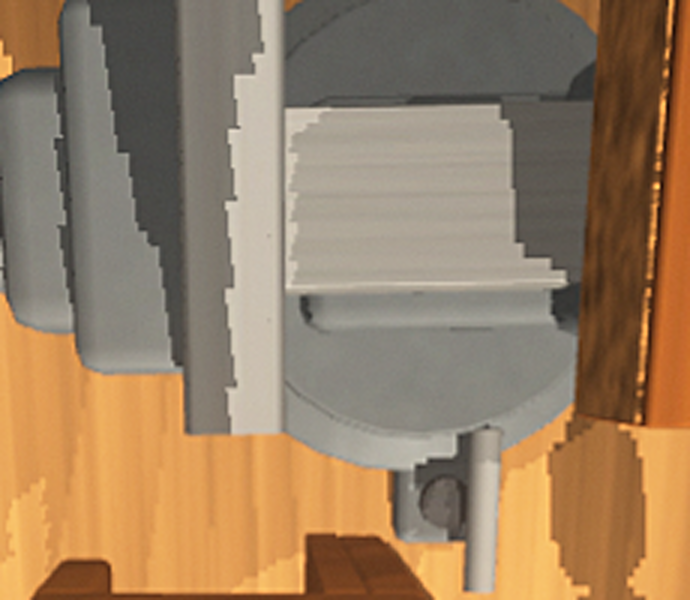

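```bash
python3 - <<'E'
from plan import *
import pickle
s=pickle.load(open("s5.pkl","rb"));C=cam("wrist",s);p=s['ee_pos'];Rm=rot(s['tcp_rot'])
L=[(311.3,144.3),(344.7,144.3),(309.3,0.),(345.3,0.)]
P=np.array([at_z(C,q,.165) for q in L]);print('jaw',P.round(4).tolist())
for a,b in((0,2),(1,3)): e=P[b]-P[a];print('yaw y-axis',np.degrees(np.arctan2(e[1],e[0])))
print('width',np.linalg.norm(P[1]-P[0]),np.linalg.norm(P[3]-P[2]))
# rear liner top front edge z=.173 ; right lower corners
Q=np.array([at_z(C,q,.173) for q in [(463.5,140.5),(473.5,0)]]);print('rear',Q.round(4).tolist());e=Q[1]-Q[0];print(np.degrees(np.arctan2(e[1],e[0])))
for dz in (.028,.032,.036):
    P=np.array([at_z(C,q,p[2]+dz) for q in[(258,204),(396,204),(264,435),(382,435)]])
    T=(P-p)@Rm;print(dz,T.round(4).tolist(),np.linalg.norm(P[1]-P[0]))
# deep face lower? 
E
```

```text
jaw [[0.5421, 0.1197, 0.165], [0.5618, 0.1193, 0.165], [0.5431, 0.1944, 0.165], [0.5622, 0.1941, 0.165]]
yaw y-axis 89.28417568490116
yaw y-axis 89.63525434094763
width 0.01964938497192062 0.019191167269935472
rear [[0.6287, 0.1208, 0.173], [0.6278, 0.1909, 0.173]]
90.70351587047865
0.028 [[-0.018, -0.0496, -0.028], [0.0219, -0.0496, -0.0281], [-0.0198, 0.032, -0.028], [0.0212, 0.0319, -0.028]] 0.039962756612797634
0.032 [[-0.0174, -0.0504, -0.032], [0.0212, -0.0505, -0.0321], [-0.019, 0.0283, -0.032], [0.0205, 0.0282, -0.032]] 0.03857882550385229
0.036 [[-0.0167, -0.0512, -0.036], [0.0205, -0.0513, -0.036], [-0.0183, 0.0247, -0.036], [0.0198, 0.0246, -0.036]] 0.037194894394906954
```

```bash
python3 - <<'E'
from plan import *
plan([.5567,.1692,.235],-0.4,5,-1)
E
```

```text
from [0.5484 0.06   0.2668] -1.08
[[0.1,-2.2,0.6,np.float64(-0.1),-1],[0.1,-2.2,0.6,np.float64(-0.1),-1],[0.2,-2.2,0.7,np.float64(-0.2),-1],[0.1,-2.2,0.6,np.float64(-0.1),-1],[0.2,-2.1,0.7,np.float64(-0.2),-1]]
end [0.557  0.1688 0.2347] -0.38
```

Call:
apply_moves(motion=[[0.1, -2.2, 0.6, -0.1, -1], [0.1, -2.2, 0.6, -0.1, -1], [0.2, -2.2, 0.7, -0.2, -1], [0.1, -2.2, 0.6, -0.1, -1], [0.2, -2.1, 0.7, -0.2, -1]])

```text
time: 8.75
ee_pos: [0.5573, 0.1691, 0.2351]
tcp_rot: [0.0, 1.0, -0.004, 0.0]
contact_force: [0.2, -0.6, -1.8]
grip_width: 0.447
```

Call:
apply_moves(motion=[[0, 0, 0, 0, -1], [0, 0, 0, 0, -1]])

```text
time: 8.95
ee_pos: [0.5571, 0.1687, 0.235]
tcp_rot: [0.0, 1.0, -0.003, -0.0]
contact_force: [0.4, -0.1, 0.1]
grip_width: 0.451
```

```bash
python3 - <<'E'
from plan import *
import pickle
s=state();print(s['time'],s['ee_pos'],yaw(s),s['contact_force'],s['grip_width'])
im=snapshot("wrist");cv2.imwrite("pics/w6.png",im);pickle.dump(s,open("s6.pkl","wb"))
cv2.imwrite("pics/w6c.png",cv2.resize(im[60:260,240:480],None,fx=3,fy=3,interpolation=cv2.INTER_CUBIC))
im=snapshot("top");cv2.imwrite("pics/t6.png",im)
cv2.imwrite("pics/t6c.png",cv2.resize(im[150:320,150:320],None,fx=3.5,fy=3.5,interpolation=cv2.INTER_CUBIC))
E
```

```text
8.95 [0.55707302 0.16869829 0.23499873] -0.37080273452102 [ 0.38228663 -0.1301815   0.13214711] 0.4513007069615199
```

View pics/w6.png

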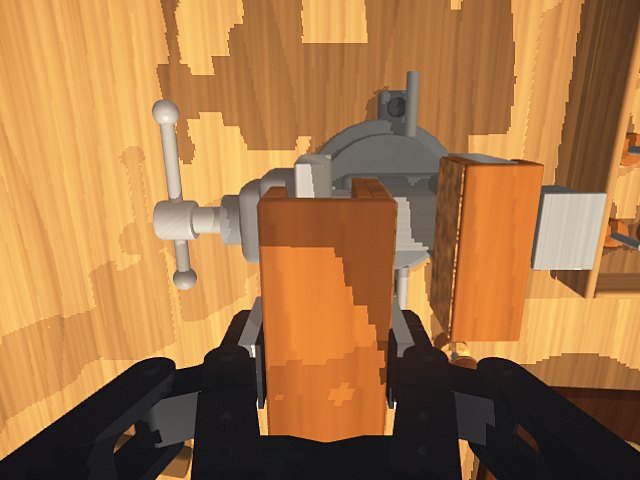

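View pics/w6c.png

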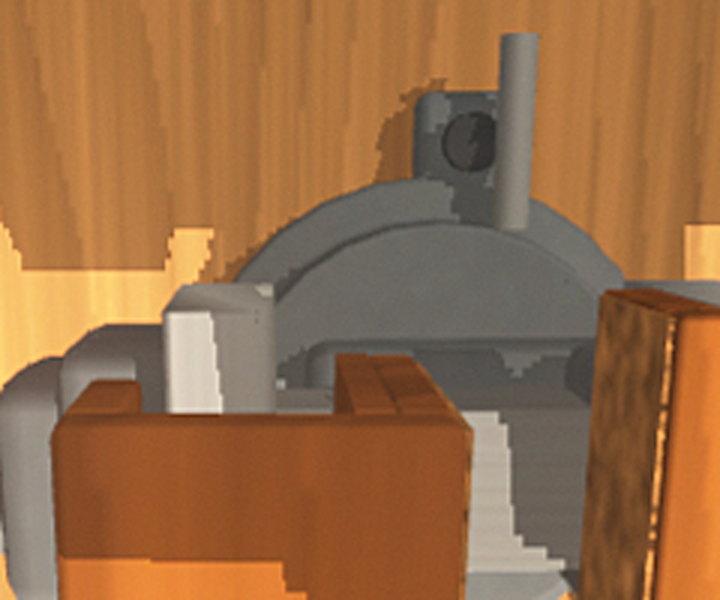

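```bash
python3 - <<'E'
from plan import *
import pickle
s=pickle.load(open("s6.pkl","rb"));C=cam("wrist",s);p=s['ee_pos'];Rm=rot(s['tcp_rot'])
P=np.array([at_z(C,q,.165) for q in[(295.2,163.5),(331,163.5),(295.2,196),(331.2,196)]]);print(P.round(4).tolist(),((P-p)@Rm).round(4).tolist())
P=np.array([at_z(C,q,p[2]+.032) for q in[(258,202),(396,202)]]);print(P.round(4).tolist(),((P-p)@Rm).round(4).tolist())
# channel-side corners at lip bottom & face bottom (far end): lip inner bottom, face inner bottom
lipin=at_z(C,(286.5,187.5),p[2]+.004);fin=at_z(C,(351.7,179),p[2]-.016);print('lip in',((lipin-p)@Rm).round(4),'face in',((fin-p)@Rm).round(4))
# rear liner corners z .173
Q=np.array([at_z(C,q,.173) for q in[(465,166),(453,342),(543,164)]]);print(Q.round(4).tolist())
E
```

```text
[[0.543, 0.2196, 0.165], [0.5616, 0.2195, 0.165], [0.5425, 0.2025, 0.165], [0.5617, 0.2024, 0.165]] [[-0.0144, -0.0509, 0.07], [0.0042, -0.0509, 0.07], [-0.0147, -0.0338, 0.07], [0.0044, -0.0338, 0.07]]
[[0.5401, 0.2198, 0.267], [0.5786, 0.2196, 0.267]] [[-0.0173, -0.051, -0.032], [0.0212, -0.051, -0.032]]
lip in [-0.012  -0.0504 -0.004 ] face in [ 0.0117 -0.0506  0.016 ]
[[0.6286, 0.2187, 0.173], [0.6311, 0.1192, 0.173], [0.6672, 0.2194, 0.173]]
```

View pics/t6c.png

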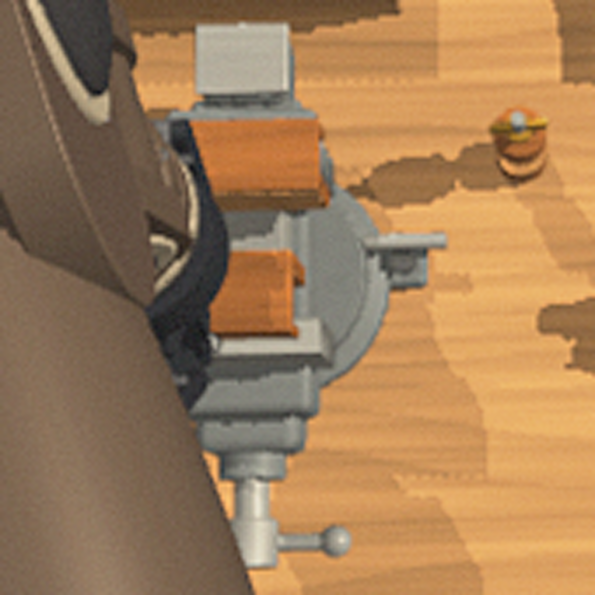

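Jaw far end (y=.2196) and liner far end (y=.2197) line up. Jaw face is about 6 mm from the deep face. Lowering the deep face into the gap, lip still above the edge.

Call:
apply_moves(motion=[[0, 0, 2, 0, -1], [0, 0, 2, 0, -1], [0, 0, 1.7, 0, -1], [0, 0, 1, 0, -1], [0, 0, 0, 0, -1]])

```text
time: 9.55
ee_pos: [0.5566, 0.1684, 0.1673]
tcp_rot: [0.0, 1.0, -0.004, -0.001]
contact_force: [0.2, -0.2, -0.9]
grip_width: 0.449
```

```bash
python3 - <<'E'
from plan import *
s=state();print(s['time'],s['ee_pos'],yaw(s),s['contact_force'],s['moment'],s['grip_width'])
im=snapshot("wrist");cv2.imwrite("pics/w7.png",im)
cv2.imwrite("pics/w7c.png",cv2.resize(im[60:260,240:480],None,fx=3,fy=3,interpolation=cv2.INTER_CUBIC))
E
```

```text
9.55 [0.55655476 0.16842185 0.16728185] -0.4126621719240697 [ 0.21141248 -0.2352864  -0.94286253] [ 0.01485036  0.03203922 -0.02977132] 0.4490522772646532
```

View pics/w7c.png

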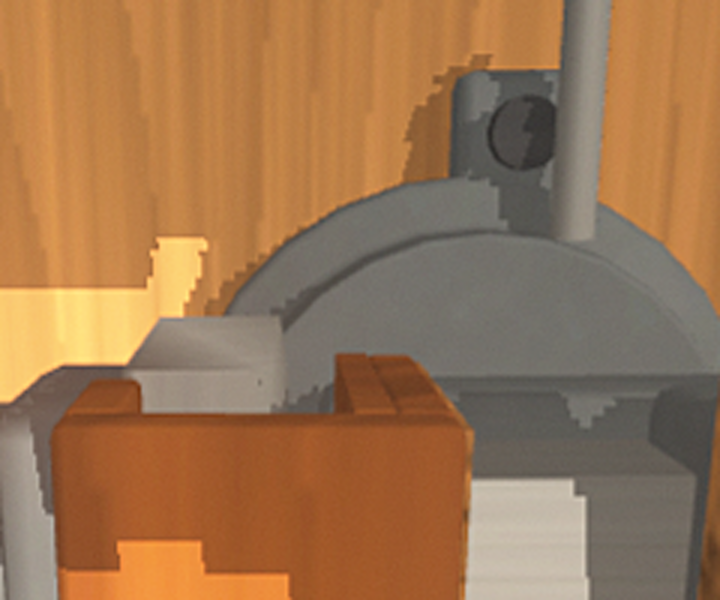

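```bash
python3 - <<'E'
from plan import *
s=state();s['ee_pos']=np.array([.55655,.16842,.16728]);C=cam("wrist",s);p=s['ee_pos'];Rm=rot(s['tcp_rot'])
f=lambda u,v:(u/3+240-.33,v/3+60-.33)
for n,q,z in [('jawL',f(128,370),.165),('jawR',f(283,370),.165),('lip bottom in',f(140,383),p[2]+.004),('face bottom in',f(336,357),p[2]-.016),('face bottom out',f(405,357),p[2]-.016),('top',f(55,430),p[2]+.032),('topR',f(468,430),p[2]+.032)]:
    print(n,((at_z(C,q,z)-p)@Rm).round(4))
E
```

```text
jawL [-0.0141 -0.051   0.0023]
jawR [ 0.0045 -0.0511  0.0023]
lip bottom in [-0.0121 -0.0505 -0.004 ]
face bottom in [ 0.0117 -0.0507  0.016 ]
face bottom out [ 0.0208 -0.0507  0.016 ]
top [-0.0174 -0.0507 -0.032 ]
topR [ 0.0211 -0.0507 -0.032 ]
```

Call:
apply_moves(motion=[[-0.2, 0, 0, 0, -1], [-0.2, 0, 0, 0, -1], [-0.1, 0, 0, 0, -1], [0, 0, 0, 0, -1]])

```text
time: 10.0
ee_pos: [0.5522, 0.1695, 0.1689]
tcp_rot: [-0.0, 1.0, -0.003, 0.0]
contact_force: [-0.4, -0.4, -1.3]
grip_width: 0.447
```

Call:
apply_moves(motion=[[-0.1, 0, 0, 0, -1], [0, 0, 0, 0, -1]])

```text
time: 10.2
ee_pos: [0.5511, 0.1695, 0.1684]
tcp_rot: [-0.0, 1.0, -0.003, 0.0]
contact_force: [-0.3, 0.2, -1.4]
grip_width: 0.451
```

Call:
apply_moves(motion=[[-0.1, 0, 0, 0, -1], [0, 0, 0, 0, -1]])

```text
time: 10.4
ee_pos: [0.5508, 0.1695, 0.1684]
tcp_rot: [0.0, 1.0, -0.003, 0.001]
contact_force: [2.3, -0.5, -2.1]
grip_width: 0.448
```

Contact felt with the jaw face at x≈0.551 (2.3 N). Backing off slightly and lowering.

Call:
apply_moves(motion=[[0.1, 0, 0, 0, -1], [0, 0, 0.3, 0, -1], [0, 0, 0.3, 0, -1], [0, 0, 0, 0, -1]])

```text
time: 10.8
ee_pos: [0.5509, 0.1693, 0.1616]
tcp_rot: [0.0, 1.0, -0.003, -0.0]
contact_force: [1.3, -0.2, -2.1]
grip_width: 0.45
```

```bash
python3 - <<'E'
from plan import *
s=state();print(s['time'],s['ee_pos'],yaw(s),s['contact_force'],s['moment'],s['grip_width'])
im=snapshot("wrist");cv2.imwrite("pics/w8.png",im)
cv2.imwrite("pics/w8c.png",cv2.resize(im[60:260,240:480],None,fx=3,fy=3,interpolation=cv2.INTER_CUBIC))
E
```

```text
10.8 [0.5509057  0.16934252 0.1616255 ] -0.34646232316179676 [ 1.34345731 -0.20637325 -2.09516345] [ 0.01947496 -0.15059887 -0.00921984] 0.4497130956778369
```

View pics/w8c.png

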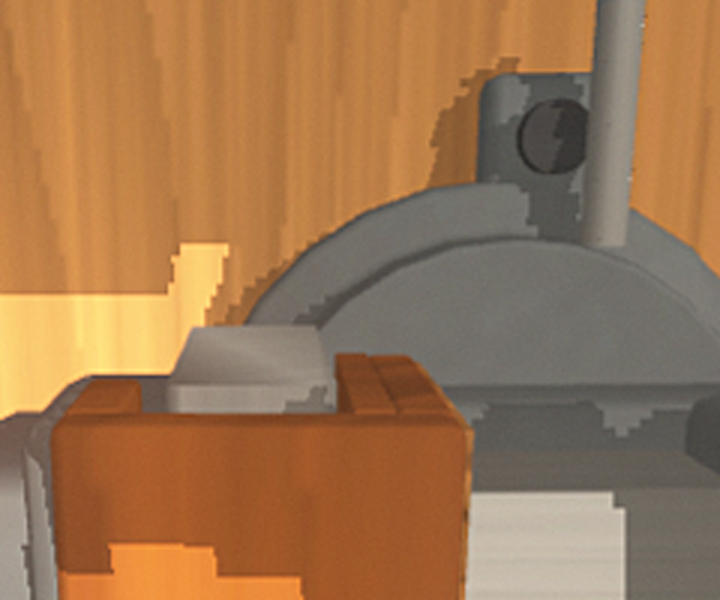

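Jaw's face edge is flush with the deep face, lip clear on the other side, ends aligned. Continuing down.

Call:
apply_moves(motion=[[0, 0, 0.2, 0, -1], [0, 0, 0.2, 0, -1], [0, 0, 0, 0, -1]])

```text
time: 11.15
ee_pos: [0.551, 0.1694, 0.1579]
tcp_rot: [0.0, 1.0, -0.003, -0.0]
contact_force: [-0.8, 0.7, -1.7]
grip_width: 0.45
```

Call:
apply_moves(motion=[[0, 0, 0.2, 0, -1], [0, 0, 0.1, 0, -1], [0, 0, 0, 0, -1]])

```text
time: 11.45
ee_pos: [0.5511, 0.1694, 0.1551]
tcp_rot: [0.0, 1.0, -0.003, -0.0]
contact_force: [-0.2, -0.4, -0.4]
grip_width: 0.45
```

Call:
apply_moves(motion=[[0, 0, 0.2, 0, -1], [0, 0, 0, 0, -1]])

```text
time: 11.65
ee_pos: [0.551, 0.1695, 0.1532]
tcp_rot: [-0.0, 1.0, -0.003, -0.0]
contact_force: [-1.2, -0.5, -0.6]
grip_width: 0.445
```

Call:
apply_moves(motion=[[0, 0, 0.2, 0, -1], [0, 0, 0, 0, -1]])

```text
time: 11.85
ee_pos: [0.551, 0.1696, 0.1517]
tcp_rot: [-0.0, 1.0, -0.003, 0.0]
contact_force: [-2.1, 0.7, 3.8]
grip_width: 0.45
```

Call:
apply_moves(motion=[[0, 0, 0.1, 0, -1], [0, 0, 0, 0, -1]])

```text
time: 12.05
ee_pos: [0.551, 0.1696, 0.1511]
tcp_rot: [-0.0, 1.0, -0.003, 0.0]
contact_force: [-4.0, -0.4, 6.4]
grip_width: 0.448
```

On the springs, standing ~10 mm proud. Letting go.

Call:
apply_moves(motion=[[0, 0, 0, 0, 0.6], [0, 0, 0, 0, 0.6], [0, 0, 0, 0, 0.6], [0, 0, 0, 0, 0.6]])

```text
time: 12.45
ee_pos: [0.5512, 0.1694, 0.1501]
tcp_rot: [0.0, 1.0, -0.003, -0.0]
contact_force: [0.6, -0.3, 0.2]
grip_width: 0.8
```

```bash
python3 - <<'E'
from plan import *
s=state();print(s['time'],s['ee_pos'],yaw(s),s['contact_force'],s['moment'],s['grip_width'])
im=snapshot("wrist");cv2.imwrite("pics/w9.png",im)
E
```

```text
12.45 [0.55124877 0.16940129 0.15009109] -0.35504280246834924 [ 0.59553909 -0.34134054  0.18029939] [-0.00900494 -0.0192223  -0.00264716] 0.7999729556095811
```

View pics/w9.png

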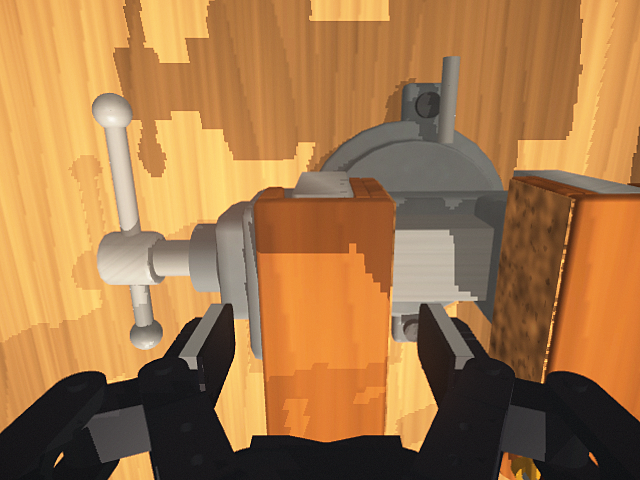

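Released; liner stands on the springs. Rising, then shutting the gripper and looking.

Call:
apply_moves(motion=[[0, 0, -1, 0, 0.6], [0, 0, -2, 0, 0.6], [0, 0, -2.5, 0, 0.6], [0, 0, -2.5, 0, 0.6], [0, 0, 0, 0, -1]])

```text
time: 13.0
ee_pos: [0.5527, 0.1699, 0.2349]
tcp_rot: [-0.001, 1.0, -0.003, 0.003]
contact_force: [0.3, 0.5, 0.3]
grip_width: 0.649
```

Call:
apply_moves(motion=[[0, 0, 0, 0, -1], [0, 0, 0, 0, -1], [0, 0, 0, 0, -1], [0, 0, 0, 0, -1], [0, 0, 0, 0, -1]])

```text
time: 13.5
ee_pos: [0.5509, 0.1694, 0.2297]
tcp_rot: [0.0, 1.0, -0.003, -0.0]
contact_force: [0.2, 0.5, 0.6]
grip_width: -0.001
```

```bash
python3 - <<'E'
from plan import *
s=state();print(s['time'],s['ee_pos'],yaw(s),s['contact_force'],s['moment'],s['grip_width'])
im=snapshot("wrist");cv2.imwrite("pics/w10.png",im)
im=snapshot("scene");cv2.imwrite("pics/s10.png",cv2.resize(im[190:360,340:490],None,fx=3.5,fy=3.5,interpolation=cv2.INTER_CUBIC))
E
```

```text
13.5 [0.55092207 0.16935393 0.22971206] -0.3496153475360973 [0.24626833 0.49668491 0.58468946] [0.01442217 0.01269205 0.04606498] -0.0005856068172865609
```

View pics/w10.png

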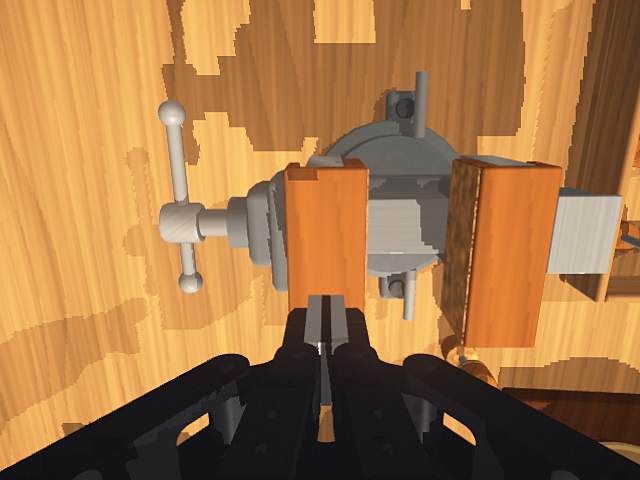

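View pics/s10.png

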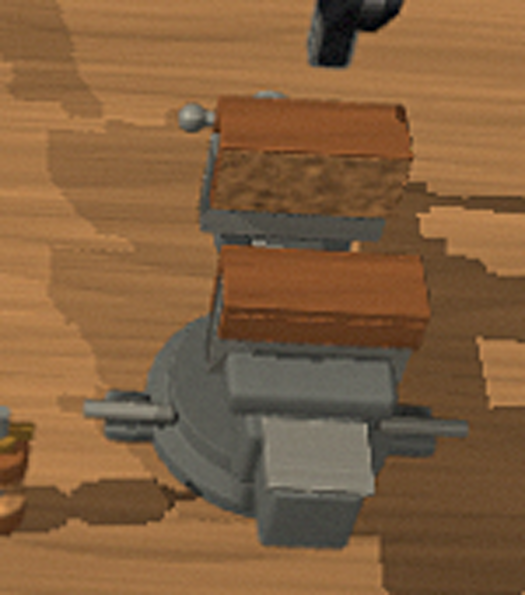

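Liner stands on the jaw, ends aligned; closed fingertips are above its middle. Pressing down.

Call:
apply_moves(motion=[[0, 0, 1.5, 0, -1], [0, 0, 1.5, 0, -1], [0, 0, 1, 0, -1], [0, 0, 0.2, 0, -1], [0, 0, 0, 0, -1]])

```text
time: 14.1
ee_pos: [0.551, 0.1694, 0.1882]
tcp_rot: [0.0, 1.0, -0.003, -0.0]
contact_force: [-0.2, 0.4, 0.2]
grip_width: -0.002
```

Call:
apply_moves(motion=[[0, 0, 0.2, 0, -1], [0, 0, 0.2, 0, -1], [0, 0, 0, 0, -1]])

```text
time: 14.4
ee_pos: [0.5512, 0.1695, 0.1844]
tcp_rot: [-0.0, 1.0, -0.003, 0.0]
contact_force: [-0.3, 0.3, -0.4]
grip_width: 0.0
```

Call:
apply_moves(motion=[[0, 0, 0.2, 0, -1], [0, 0, 0.1, 0, -1], [0, 0, 0, 0, -1]])

```text
time: 14.7
ee_pos: [0.5516, 0.1695, 0.1828]
tcp_rot: [-0.0, 1.0, -0.003, 0.001]
contact_force: [-1.1, -0.3, 7.3]
grip_width: -0.001
```

Call:
apply_moves(motion=[[0, 0, 0.2, 0, -1], [0, 0, 0, 0, -1]])

```text
time: 14.9
ee_pos: [0.5516, 0.1697, 0.1813]
tcp_rot: [-0.001, 1.0, -0.003, 0.001]
contact_force: [-1.6, -0.7, 9.5]
grip_width: 0.001
```

Call:
apply_moves(motion=[[0, 0, 0.2, 0, -1], [0, 0, 0, 0, -1]])

```text
time: 15.1
ee_pos: [0.5516, 0.1697, 0.1797]
tcp_rot: [-0.001, 1.0, -0.003, 0.002]
contact_force: [-2.5, 0.1, 10.9]
grip_width: 0.002
```

Call:
apply_moves(motion=[[0, 0, 0.2, 0, -1], [0, 0, 0, 0, -1]])

```text
time: 15.3
ee_pos: [0.552, 0.1698, 0.1774]
tcp_rot: [-0.001, 1.0, -0.003, 0.002]
contact_force: [0.0, 0.6, 9.4]
grip_width: -0.002
```

Call:
apply_moves(motion=[[0, 0, 0.2, 0, -1], [0, 0, 0, 0, -1]])

```text
time: 15.5
ee_pos: [0.552, 0.1699, 0.1752]
tcp_rot: [-0.001, 1.0, -0.003, 0.002]
contact_force: [-0.3, 0.1, 7.7]
grip_width: 0.001
```

Call:
apply_moves(motion=[[0, 0, 0.2, 0, -1], [0, 0, 0, 0, -1]])

```text
time: 15.7
ee_pos: [0.552, 0.1699, 0.1731]
tcp_rot: [-0.001, 1.0, -0.003, 0.002]
contact_force: [-0.6, -0.4, 7.1]
grip_width: -0.0
```

Call:
apply_moves(motion=[[0, 0, 0.2, 0, -1], [0, 0, 0, 0, -1]])

```text
time: 15.9
ee_pos: [0.552, 0.1699, 0.173]
tcp_rot: [-0.001, 1.0, -0.003, 0.002]
contact_force: [-4.0, -0.9, 16.6]
grip_width: 0.002
```

Call:
apply_moves(motion=[[0, 0, 0.2, 0, -1], [0, 0, 0, 0, -1]])

```text
time: 16.1
ee_pos: [0.5521, 0.1699, 0.1729]
tcp_rot: [-0.001, 1.0, -0.003, 0.003]
contact_force: [-7.9, -1.7, 27.7]
grip_width: 0.002
```

Call:
apply_moves(motion=[[0, 0, -1, 0, -1], [0, 0, -2, 0, -1], [0, 0, -3, 0, -1], [0, 0, 0, 0, -1], [0, 0, 0, 0, -1]])

```text
time: 16.6
ee_pos: [0.5516, 0.1696, 0.2277]
tcp_rot: [-0.0, 1.0, -0.003, 0.001]
contact_force: [-0.2, -1.3, -0.7]
grip_width: -0.001
```

```bash
python3 - <<'E'
from plan import *
import pickle
s=state();print(s['time'],s['ee_pos'],yaw(s),s['contact_force'],s['moment'],s['grip_width'])
pickle.dump(s,open("s11.pkl","wb"))
im=snapshot("wrist");cv2.imwrite("pics/w11.png",im)
im=snapshot("scene");cv2.imwrite("pics/s11.png",cv2.resize(im[190:360,340:490],None,fx=3.5,fy=3.5,interpolation=cv2.INTER_CUBIC))
E
```

```text
16.6 [0.55159835 0.16955707 0.22772244] -0.35126549190304807 [-0.22550809 -1.30814155 -0.65914487] [ 0.0406483  -0.03489    -0.01589199] -0.0013155486503304684
```

View pics/w11.png

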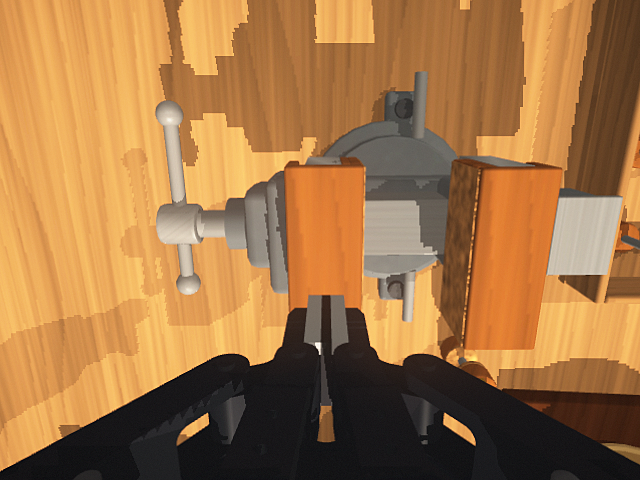

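View pics/s11.png

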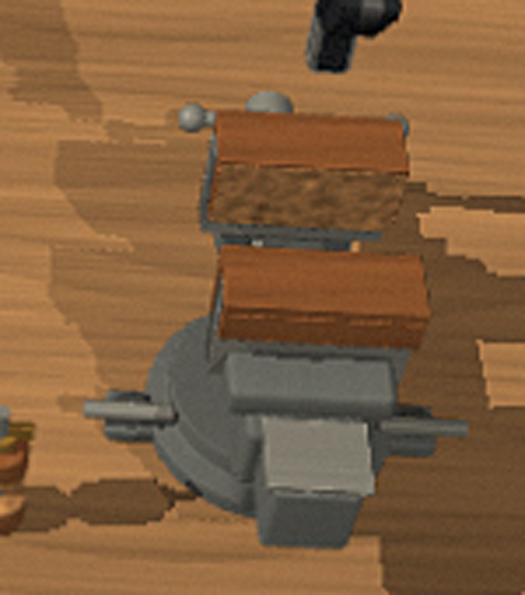

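```bash
python3 - <<'E'
from plan import *
import pickle
S=cam("scene");yw=np.radians(-.35)
X=np.array([np.cos(yw),np.sin(yw),0]);Y=np.array([-np.sin(yw),np.cos(yw),0])
im=cv2.imread("pics/s11.png")
g=lambda P:(proj(S,P)-[340,190]+.5)*3.5-.5
for mx in (.5507,):
  for z,c in((.173,(0,255,0)),(.178,(255,0,255))):
    m=np.array([mx,.1695,z]);q=np.array([g(m+a*.0195*X+b*.05*Y) for a,b in((-1,-1),(1,-1),(1,1),(-1,1))])
    print(z,q.round(1).tolist());cv2.polylines(im,[q.round().astype(int)],True,c,1)
cv2.imwrite("pics/s11o.png",im[60:280,170:450].repeat(2,0).repeat(2,1))
s=pickle.load(open("s11.pkl","rb"));C=cam("wrist",s)
for q in[(286,166),(365,166)]: print(at_z(C,q,.173).round(4))
print(at_z(C,(307,161),.165).round(4))
w=cv2.imread("pics/w11.png");cv2.imwrite("pics/w11c.png",cv2.resize(w[130:330,250:400],None,fx=4,fy=3.0,interpolation=cv2.INTER_CUBIC))
E
```

```text
0.173 [[211.1, 109.2], [213.9, 161.6], [405.0, 173.2], [396.7, 120.5]]
0.178 [[212.3, 102.6], [215.1, 155.0], [407.0, 166.6], [398.6, 113.8]]
[0.5343 0.221  0.173 ]
[0.5725 0.2208 0.173 ]
[0.5441 0.2225 0.165 ]
```

View pics/s11o.png

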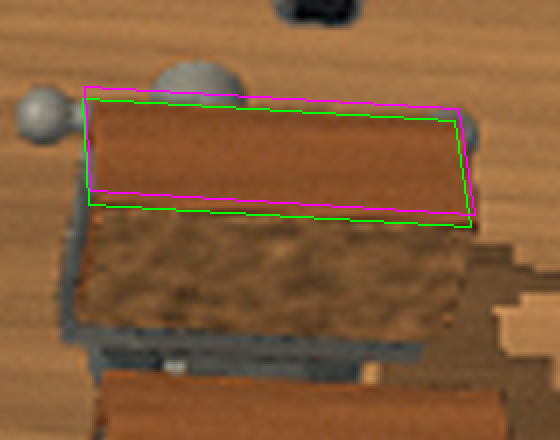

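View pics/w11c.png

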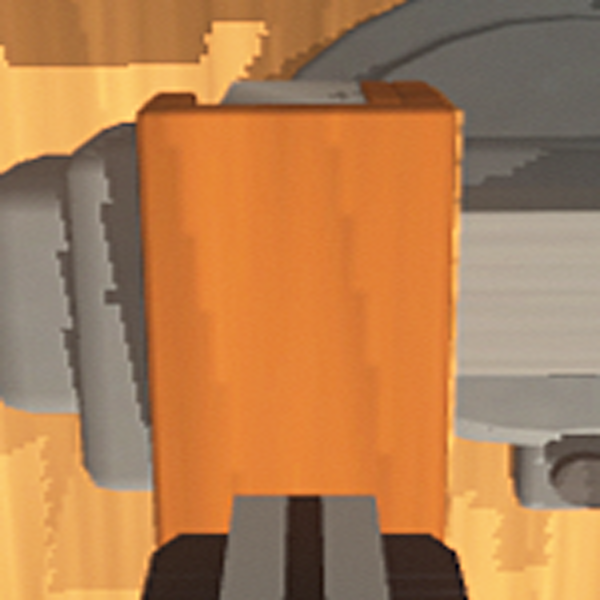

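Liner looks down and level. Confirming by feeling each end at ±35 mm.

Call:
apply_moves(motion=[[-0.1, -3.5, 2, 0, -1], [0, 0, 2, 0, -1], [0, 0, 0.9, 0, -1], [0, 0, 0.2, 0, -1], [0, 0, 0, 0, -1]])

```text
time: 17.2
ee_pos: [0.5502, 0.204, 0.176]
tcp_rot: [0.0, 1.0, -0.003, -0.0]
contact_force: [0.2, 0.0, -0.2]
grip_width: -0.0
```

Call:
apply_moves(motion=[[0, 0, 0.2, 0, -1], [0, 0, 0, 0, -1]])

```text
time: 17.4
ee_pos: [0.5507, 0.2042, 0.1749]
tcp_rot: [-0.0, 1.0, -0.003, 0.001]
contact_force: [-0.1, -0.6, 0.6]
grip_width: 0.001
```

Call:
apply_moves(motion=[[0, 0, 0.2, 0, -1], [0, 0, 0, 0, -1]])

```text
time: 17.6
ee_pos: [0.5508, 0.2044, 0.1731]
tcp_rot: [-0.0, 1.0, -0.003, 0.001]
contact_force: [-0.3, -0.3, 3.3]
grip_width: 0.002
```

Call:
apply_moves(motion=[[0, 0, 0.2, 0, -1], [0, 0, 0, 0, -1]])

```text
time: 17.8
ee_pos: [0.5508, 0.2044, 0.173]
tcp_rot: [-0.0, 1.0, -0.003, 0.002]
contact_force: [-3.3, -2.0, 13.0]
grip_width: 0.0
```

Call:
apply_moves(motion=[[0, 0, -2, 0, -1], [0, 2.5, -1, 0, -1], [0, 4.5, 0, 0, -1], [0, 0, 2, 0, -1], [0, 0, 0.6, 0, -1]])

```text
time: 18.3
ee_pos: [0.5494, 0.1333, 0.173]
tcp_rot: [0.0, 1.0, -0.004, -0.001]
contact_force: [-0.6, 0.3, 1.8]
grip_width: 0.001
```

Call:
apply_moves(motion=[[0, 0, 0.1, 0, -1], [0, 0, 0, 0, -1]])

```text
time: 18.5
ee_pos: [0.5498, 0.1349, 0.1733]
tcp_rot: [0.0, 1.0, -0.003, -0.0]
contact_force: [0.1, 0.2, -0.1]
grip_width: 0.005
```

Call:
apply_moves(motion=[[0, 0, 0.2, 0, -1], [0, 0, 0, 0, -1]])

```text
time: 18.7
ee_pos: [0.55, 0.135, 0.173]
tcp_rot: [-0.0, 1.0, -0.003, 0.001]
contact_force: [-3.0, -1.8, 9.6]
grip_width: 0.004
```

Call:
apply_moves(motion=[[0, 0, 0.1, 0, -1], [0, 0, 0, 0, -1]])

```text
time: 18.9
ee_pos: [0.55, 0.135, 0.173]
tcp_rot: [-0.0, 1.0, -0.003, 0.001]
contact_force: [-5.4, -2.3, 15.3]
grip_width: -0.001
```

Both ends stop at 0.173 m, so the liner is home and level. Withdrawing to look at the ends.

Call:
apply_moves(motion=[[0, 0, -2, 0, -1], [0, 0, -4, 0, -1], [0, 2, -4, 0, -1], [0, 4, -3, 0, -1], [0, 4, 0, 0, -1]])

```text
time: 19.4
ee_pos: [0.5508, 0.0348, 0.3051]
tcp_rot: [-0.0, 1.0, -0.001, 0.004]
contact_force: [-0.4, -1.3, -0.4]
grip_width: 0.004
```

Call:
apply_moves(motion=[[0, 2, -3, 0, -1], [0, 2, -3, 0, -1], [0, 0, 0, 0, -1], [0, 0, 0, 0, -1], [0, 0, 0, 0, -1]])

```text
time: 19.9
ee_pos: [0.5491, -0.0047, 0.3592]
tcp_rot: [-0.0, 1.0, -0.003, -0.001]
contact_force: [0.6, 1.6, 0.3]
grip_width: 0.002
```

```bash
python3 - <<'E'
from plan import *
import pickle
s=state();print(s['time'],s['ee_pos'],yaw(s),s['contact_force'])
pickle.dump(s,open("s12.pkl","wb"))
im=snapshot("wrist");cv2.imwrite("pics/w12.png",im)
im=snapshot("scene");cv2.imwrite("pics/s12.png",im)
im=snapshot("top");cv2.imwrite("pics/t12.png",im)
E
```

```text
19.9 [ 0.54908784 -0.00474546  0.3591986 ] -0.2899028559970551 [0.61787982 1.60185215 0.31748079]
```

View pics/w12.png

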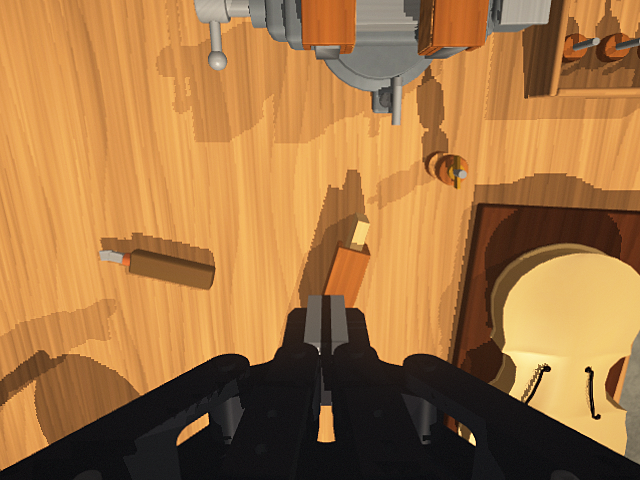

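View pics/s12.png

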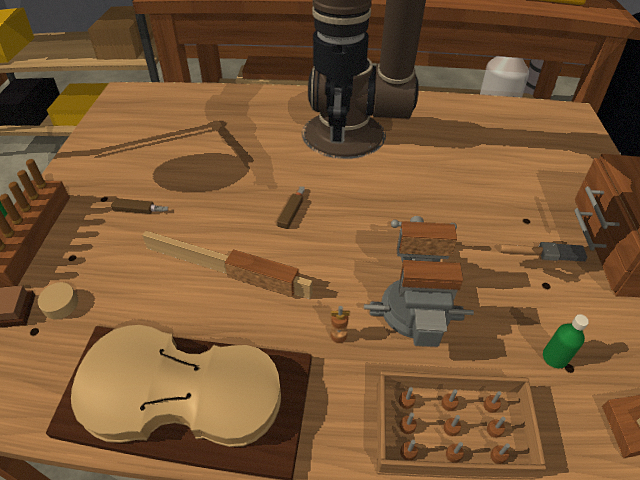

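```bash
python3 - <<'E'
import cv2
w=cv2.imread("pics/w12.png")[0:110,230:500];t=cv2.imread("pics/t12.png")[170:290,170:290]
cv2.imwrite("pics/w12c.png",cv2.resize(w,None,fx=2.9,fy=2.9,interpolation=cv2.INTER_CUBIC))
cv2.imwrite("pics/t12c.png",cv2.resize(t,None,fx=5,fy=5,interpolation=cv2.INTER_CUBIC))
E
```

```text
(no output)
```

View pics/w12c.png

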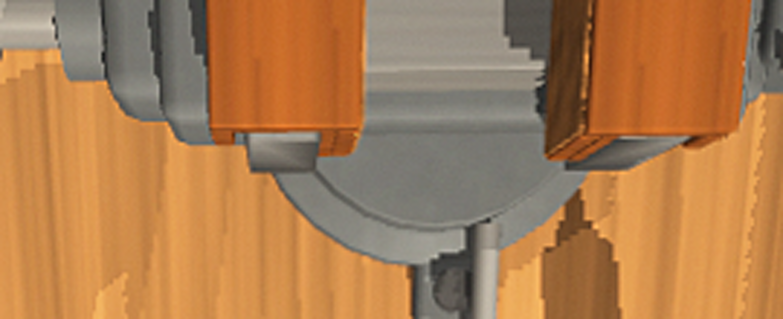

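View pics/t12c.png

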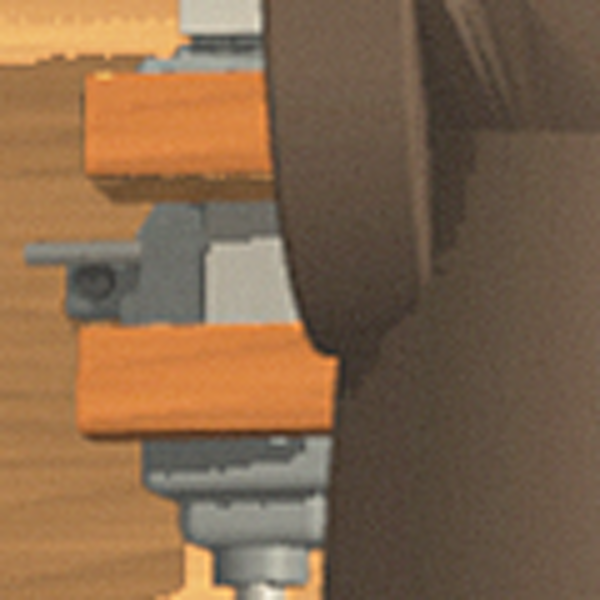

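```bash
python3 - <<'E'
from plan import *
import pickle
w=cv2.imread("pics/w12.png")
cv2.imwrite("pics/w12d.png",cv2.resize(w[30:70,295:365],None,fx=11,fy=11,interpolation=cv2.INTER_CUBIC))
w=cv2.imread("pics/w11.png")
cv2.imwrite("pics/w11d.png",cv2.resize(w[145:185,275:375],None,fx=8,fy=8,interpolation=cv2.INTER_CUBIC))
T=cam("top")
for q in [(170+80/5,170+380/5),(170+86/5,170+120/5)]: print(at_z(T,(q[0]-.4,q[1]-.4),.173).round(4))
C=cam("wrist",pickle.load(open("s12.pkl","rb")))
Y=np.array([.006,1,0])
for z in(.173,.165,.145,.125):
    print(z,[proj(C,[x,.1195,z]).round(1).tolist() for x in(.531,.542,.562,.570)])
C=cam("wrist",pickle.load(open("s11.pkl","rb")))
for z in(.173,.165,.145,.125):
    print(z,[proj(C,[x,.2195,z]).round(1).tolist() for x in(.531,.542,.562,.570)])
E
```

```text
[0.5506 0.2204 0.173 ]
[0.6482 0.2195 0.173 ]
0.173 [[299.0, 46.5], [313.9, 46.4], [340.9, 46.3], [351.7, 46.2]]
0.165 [[299.7, 48.3], [314.2, 48.2], [340.5, 48.1], [351.1, 48.0]]
0.145 [[301.3, 52.4], [314.9, 52.3], [339.7, 52.2], [349.7, 52.2]]
0.125 [[302.7, 56.1], [315.6, 56.0], [339.0, 55.9], [348.4, 55.8]]
0.173 [[279.3, 169.1], [302.0, 168.9], [343.3, 168.7], [359.8, 168.6]]
0.165 [[281.1, 167.2], [302.9, 167.1], [342.6, 166.9], [358.5, 166.8]]
0.145 [[284.9, 163.0], [304.9, 162.9], [341.2, 162.7], [355.7, 162.6]]
0.125 [[288.1, 159.5], [306.5, 159.4], [339.9, 159.2], [353.3, 159.2]]
```

View pics/w12d.png

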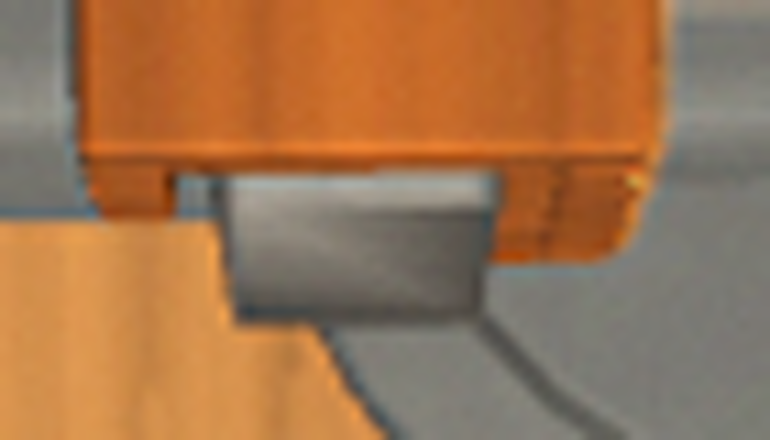

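View pics/w11d.png

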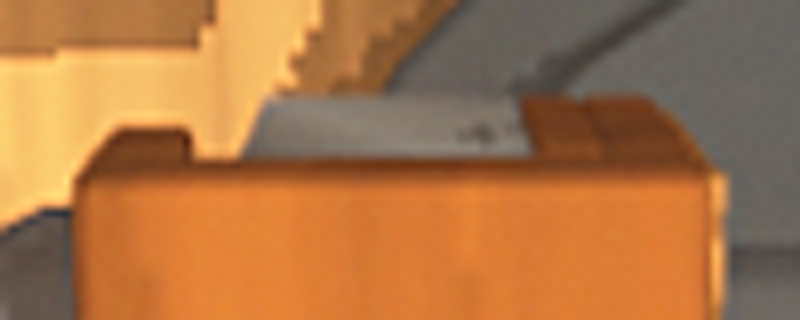

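The ends check shows the liner about 1.5–2 mm too far towards +y: a strip of jaw top shows at the near end, and the top camera puts the far end at y=0.2204. I'll push the +y end with the closed fingers, low enough that the jaw's own end acts as the stop.

Call:
apply_moves(motion=[[0, -4, 0, 0, -1], [0, -4, 0, 0, -1], [0, -4, 0, 0, -1], [0, -4, 0, 0, -1], [0, -4, 0, 0, -1]])

```text
time: 20.55
ee_pos: [0.5497, 0.1965, 0.3597]
tcp_rot: [0.0, 1.0, -0.003, -0.0]
contact_force: [0.2, -0.4, -0.1]
grip_width: 0.002
```

Call:
apply_moves(motion=[[0, -3, 0, 0, -1], [0, -2.5, 0, 0, -1], [0, 0, 4, 0, -1], [0, 0, 4, 0, -1], [0, 0, 4, 0, -1]])

```text
time: 21.05
ee_pos: [0.55, 0.2504, 0.2382]
tcp_rot: [0.0, 1.0, -0.002, -0.0]
contact_force: [0.1, 1.1, 0.1]
grip_width: 0.001
```

```bash
python3 - <<'E'
from plan import *
import pickle
s=state();print(s['time'],s['ee_pos'],yaw(s),s['contact_force'])
pickle.dump(s,open("s13.pkl","wb"))
im=snapshot("top");cv2.imwrite("pics/t13.png",cv2.resize(im[150:320,150:320],None,fx=3.5,fy=3.5))
im=snapshot("scene");cv2.imwrite("pics/s13.png",cv2.resize(im[150:320,350:500],None,fx=3.5,fy=3.5))
plan([.551,.25,.158],-.35,5,-1)
E
```

```text
21.05 [0.54998054 0.25035743 0.23824903] -0.24835392299429457 [0.10917033 1.12915981 0.13241195]
from [0.5467 0.2485 0.2328] -0.28
[[0.1,-0.0,1.5,np.float64(0.0),-1],[0.1,-0.0,1.5,np.float64(0.0),-1],[0.1,-0.1,1.5,np.float64(0.0),-1],[0.1,-0.0,1.5,np.float64(0.0),-1],[0.1,-0.1,1.5,np.float64(0.1),-1]]
end [0.5507 0.25   0.1577] -0.38
```

View pics/t13.png

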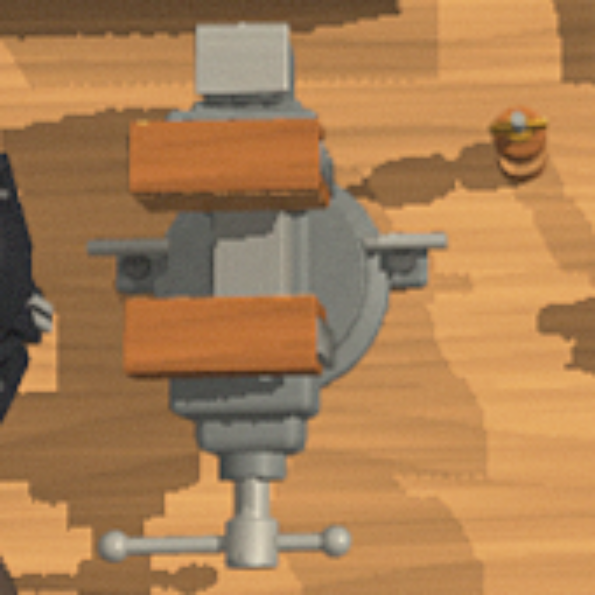

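View pics/s13.png

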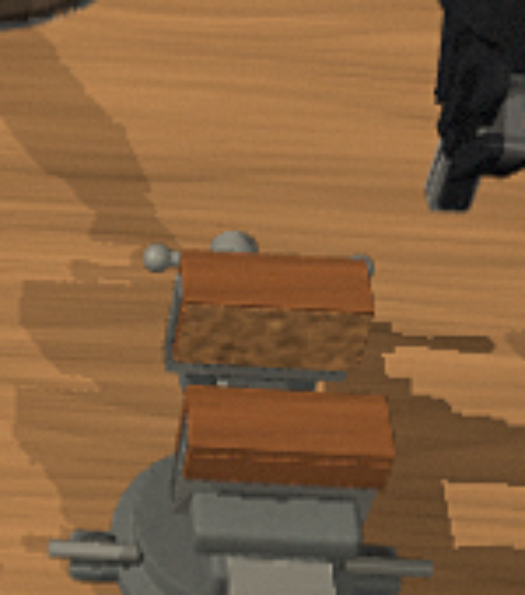

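The top view confirms the +y offset (left end px 125 vs the rear liner's 130). Lowering the fingers beside the +y end.

Call:
apply_moves(motion=[[0.1, 0, 2, 0, -1], [0.1, 0, 2, 0, -1], [0.1, -0.1, 2, 0, -1], [0, 0, 1.5, 0, -1], [0, 0, 0, 0, -1]])

```text
time: 21.65
ee_pos: [0.5535, 0.2507, 0.1653]
tcp_rot: [0.0, 1.0, -0.003, -0.001]
contact_force: [0.6, -0.3, -0.2]
grip_width: -0.0
```

Call:
apply_moves(motion=[[0, 0.4, 0, 0, -1], [0, 0.4, 0, 0, -1], [0, 0.2, 0, 0, -1], [0, 0, 0, 0, -1]])

```text
time: 22.05
ee_pos: [0.554, 0.2401, 0.1663]
tcp_rot: [-0.0, 1.0, -0.003, 0.001]
contact_force: [-0.1, -0.1, -0.0]
grip_width: 0.005
```

Call:
apply_moves(motion=[[-0.3, 0, 0.9, 0, -1], [0, 0, 0, 0, -1], [0, 0, 0, 0, -1]])

```text
time: 22.35
ee_pos: [0.5501, 0.2404, 0.1557]
tcp_rot: [0.0, 1.0, -0.003, -0.001]
contact_force: [0.9, -0.4, 0.4]
grip_width: -0.003
```

Call:
apply_moves(motion=[[0, 0.2, 0, 0, -1], [0, 0.2, 0, 0, -1], [0, 0.1, 0, 0, -1], [0, 0, 0, 0, -1]])

```text
time: 22.75
ee_pos: [0.5507, 0.2353, 0.1564]
tcp_rot: [-0.0, 1.0, -0.003, 0.0]
contact_force: [0.9, -0.2, -0.2]
grip_width: 0.0
```

Call:
apply_moves(motion=[[0, 0.2, 0, 0, -1], [0, 0, 0, 0, -1]])

```text
time: 22.95
ee_pos: [0.5506, 0.2333, 0.1563]
tcp_rot: [0.0, 1.0, -0.003, 0.0]
contact_force: [-0.1, -0.1, -0.4]
grip_width: -0.006
```

Call:
apply_moves(motion=[[0, 0.1, 0, 0, -1], [0, 0, 0, 0, -1]])

```text
time: 23.15
ee_pos: [0.5506, 0.2326, 0.1563]
tcp_rot: [-0.0, 1.0, -0.003, 0.0]
contact_force: [0.8, 1.1, -0.2]
grip_width: 0.001
```

Call:
apply_moves(motion=[[0, 0.1, 0, 0, -1], [0, 0, 0, 0, -1]])

```text
time: 23.35
ee_pos: [0.5506, 0.2326, 0.1564]
tcp_rot: [-0.001, 1.0, -0.003, -0.0]
contact_force: [-0.1, 3.6, -0.7]
grip_width: -0.005
```

Call:
apply_moves(motion=[[0, 0.1, 0, 0, -1], [0, 0, 0, 0, -1]])

```text
time: 23.55
ee_pos: [0.5506, 0.2325, 0.1564]
tcp_rot: [-0.002, 1.0, -0.002, -0.0]
contact_force: [0.4, 7.7, -1.5]
grip_width: -0.003
```

Call:
apply_moves(motion=[[0, 0.1, 0, 0, -1], [0, 0, 0, 0, -1]])

```text
time: 23.75
ee_pos: [0.5506, 0.2323, 0.1565]
tcp_rot: [-0.003, 1.0, -0.002, -0.0]
contact_force: [-0.1, 10.8, -1.8]
grip_width: 0.003
```

Call:
apply_moves(motion=[[0, 0.1, 0, 0, -1], [0, 0, 0, 0, -1]])

```text
time: 23.95
ee_pos: [0.5506, 0.2316, 0.1567]
tcp_rot: [-0.003, 1.0, -0.002, 0.0]
contact_force: [-0.1, 11.9, -0.2]
grip_width: -0.0
```

Call:
apply_moves(motion=[[0, 0.1, 0, 0, -1], [0, 0, 0, 0, -1]])

```text
time: 24.15
ee_pos: [0.5506, 0.2309, 0.1569]
tcp_rot: [-0.004, 1.0, -0.002, 0.0]
contact_force: [-1.5, 12.7, 0.0]
grip_width: 0.001
```

Call:
apply_moves(motion=[[0, 0.1, 0, 0, -1], [0, 0, 0, 0, -1]])

```text
time: 24.35
ee_pos: [0.5506, 0.2308, 0.1569]
tcp_rot: [-0.005, 1.0, -0.002, 0.0]
contact_force: [-1.2, 15.4, -1.4]
grip_width: 0.0
```

Call:
apply_moves(motion=[[0, 0.1, 0, 0, -1], [0, 0, 0, 0, -1]])

```text
time: 24.55
ee_pos: [0.5506, 0.2308, 0.1569]
tcp_rot: [-0.006, 1.0, -0.001, 0.0]
contact_force: [-0.4, 18.6, -1.7]
grip_width: -0.003
```

The fingers came up against the jaw end at y=0.2308 after sliding about 1.8 mm, so that end is flush. Backing off, rising, then a confirming press on the middle.

Call:
apply_moves(motion=[[0, -0.8, 0, 0, -1], [0, -0.7, 0, 0, -1], [0, 0, -2, 0, -1], [0, 0, -3, 0, -1], [0, 0, 0, 0, -1]])

```text
time: 25.05
ee_pos: [0.552, 0.2408, 0.2102]
tcp_rot: [-0.001, 1.0, -0.003, 0.003]
contact_force: [0.4, 1.1, 1.1]
grip_width: -0.001
```

```bash
python3 - <<'E'
from plan import *
s=state();print(s['time'],s['ee_pos'],yaw(s),s['contact_force'])
im=snapshot("top");cv2.imwrite("pics/t14.png",cv2.resize(im[150:320,150:320],None,fx=3.5,fy=3.5))
plan([.5505,.1695,.179],-.35,5,-1)
E
```

```text
25.05 [0.5520148  0.24083754 0.21023263] -0.35862126710988823 [0.38075688 1.07966918 1.12913885]
from [0.5516 0.2406 0.2083] -0.36
[[-0.0,1.4,0.6,np.float64(-0.0),-1],[-0.0,1.4,0.6,np.float64(-0.0),-1],[-0.0,1.4,0.6,np.float64(-0.0),-1],[-0.0,1.5,0.6,np.float64(-0.0),-1],[-0.1,1.4,0.5,np.float64(-0.0),-1]]
end [0.5503 0.1697 0.1792] -0.36
```

View pics/t14.png

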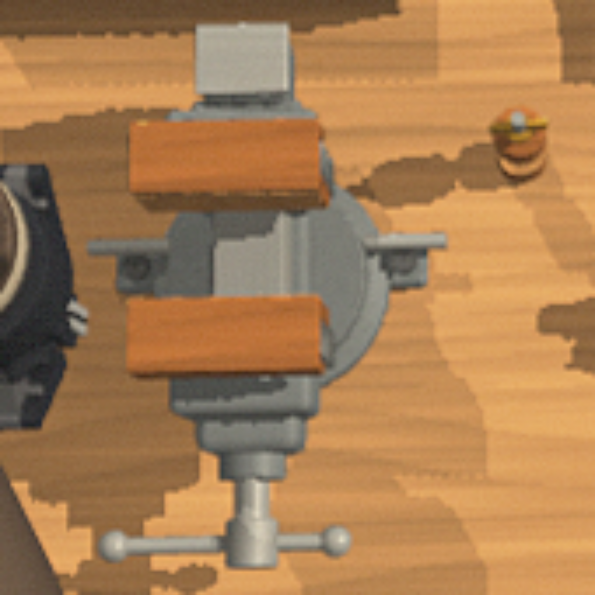

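Liner ends now match the rear liner (px 128–325 vs 130–325). Final confirming press.

Call:
apply_moves(motion=[[0, 2.5, 0, 0, -1], [0, 2.5, 0, 0, -1], [-0.1, 2.1, 1, 0, -1], [0, 0, 1.4, 0, -1], [0, 0, 0.5, 0, -1]])

```text
time: 25.6
ee_pos: [0.5482, 0.1683, 0.175]
tcp_rot: [0.001, 1.0, -0.004, -0.002]
contact_force: [-0.6, -0.0, 0.4]
grip_width: 0.007
```

Call:
apply_moves(motion=[[0, 0, 0.4, 0, -1], [0, 0, 0, 0, -1]])

```text
time: 25.8
ee_pos: [0.5489, 0.1696, 0.1733]
tcp_rot: [0.0, 1.0, -0.003, -0.0]
contact_force: [0.4, -0.4, 0.1]
grip_width: -0.0
```

Call:
apply_moves(motion=[[0, 0, 0.3, 0, -1], [0, 0, 0, 0, -1]])

```text
time: 26.0
ee_pos: [0.5492, 0.1697, 0.173]
tcp_rot: [-0.0, 1.0, -0.003, 0.001]
contact_force: [-5.2, -2.4, 15.6]
grip_width: -0.002
```

Call:
apply_moves(motion=[[0, 0, -1, 0, -1], [0, 0, -3, 0, -1], [0, 0, -4, 0, -1], [0, 3, -3, 0, -1], [0, 4, -2, 0, -1]])

```text
time: 26.5
ee_pos: [0.5493, 0.1005, 0.3026]
tcp_rot: [-0.0, 1.0, -0.001, 0.001]
contact_force: [1.8, -1.3, -1.1]
grip_width: -0.002
```

Call:
apply_moves(motion=[[0, 4, 0, 0, -1], [0, 2, 0, 0, -1], [0, 0, 0, 0, -1], [0, 0, 0, 0, -1], [0, 0, 0, 0, -1]])

```text
time: 27.0
ee_pos: [0.5484, 0.0404, 0.3001]
tcp_rot: [-0.0, 1.0, -0.003, -0.0]
contact_force: [-0.5, 0.4, 0.1]
grip_width: 0.002
```

```bash
python3 - <<'E'
from plan import *
s=state();print(s['time'],s['ee_pos'],yaw(s),s['contact_force'])
im=snapshot("wrist");cv2.imwrite("pics/w15.png",cv2.resize(im[0:150,270:500],None,fx=3.4,fy=3.4,interpolation=cv2.INTER_CUBIC))
im=snapshot("scene");cv2.imwrite("pics/s15.png",im)
E
```

```text
27.0 [0.54844929 0.04039032 0.30009094] -0.2884950037001283 [-0.53664091  0.36060507  0.07484662]
```

View pics/w15.png

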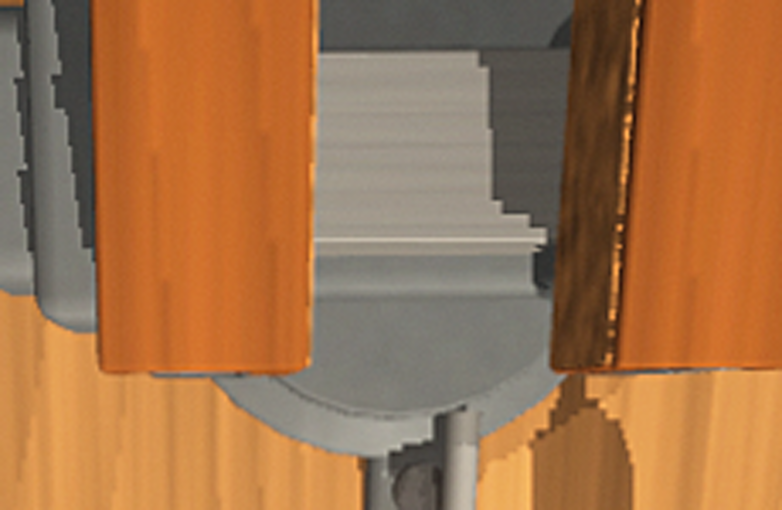

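View pics/s15.png

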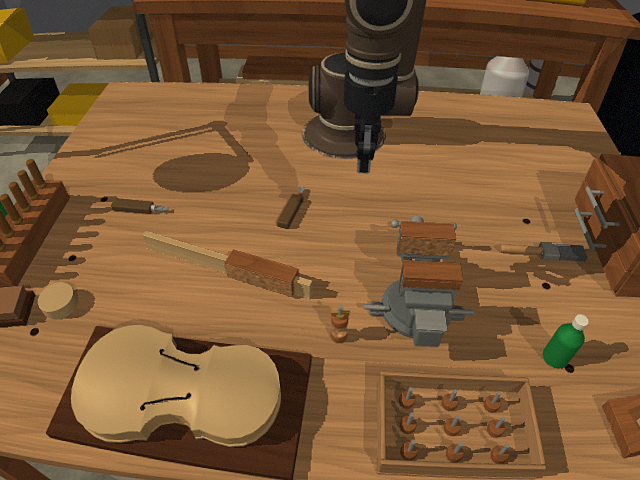

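The near end is flush too, within about 0.5 mm, and level with the rear liner's end. The long liner and the spool clamp are untouched. Handing in.

```bash
python3 -c "
from bench import *
print(finish_job(),state()['time'])"
```

```text
the job is handed in; nothing more can be done
the job is handed in; nothing more can be done
```

The short liner is on the bare front jaw, fully home and level, with the deep cork face in the gap and the lip behind the jaw. I handed the job in at about 27 s of the 61 s allowed.

- **Placing:** I lifted the liner off the stop and felt for the jaw face with its deep side. I set it on its springs about 10 mm proud, let go, then pressed it home with the closed fingertips. The highest press was about 28 N.
- **Correction:** The first look after pressing showed the liner about 2 mm too far towards +y. I pushed that end with the fingers until they came up against the jaw's own end, using about 12 N to slide it and 19 N at the stop. A last press on the middle at about 16 N showed it still home.
- **Last checks:**
  - The middle and both ends all stopped at 0.173 m, which is the jaw's 165 mm plus the 8 mm top. I felt the ends before the end push and the middle again after it.
  - The pictures put both ends flush with the jaw to about 0.5 mm.
  - The long liner and the spool clamp are where they were, and the robot is touching nothing.
- **Disagreements:**
  - The wrist camera read about 2 mm off in x against the grip, so I went by the felt contact instead.
  - The measured tool position also drifted by about 1 mm in y before I let go, which probably caused part of the end offset.

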